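# Jar the walnuts and pack away the bag clips

## Robot

A 7-joint arm with a two-finger parallel gripper is mounted at the origin on the work surface. World frame = base frame: x ahead of the robot, y to its left, z up, the work surface at z = 0. Lengths are in mm, angles in rad, forces in N, time in s.
With the tool pointing down it reaches from about 400 to 875 mm from the base axis. Payload 4.4 kg.
Tool frame: the origin (TCP) lies midway between the tips of the shut fingers; the grasp point (between the pads) lies 19 mm behind it; z points along the fingers, y is the line along which they close (so a half turn about z gives the same grasp; the last joint's range is limited). The gripper opens to 85 mm and grips with 20 to 120 N. Pads are 22 mm wide; open, the fingers measure 114 mm over their backs; the gripper's body (76 mm by 85 mm) begins 54 mm behind the grasp point. The pads swing forward as they close: fully open they stand 13 mm farther back than shut.
Start: joints at [1.234, 0.628, 0.038, 1.517, -0.027, 0.996, -0.02], TCP at [173.904, -626.319, 231.313] pointing down, gripper open.
Joint ranges: [-3.06, 3.06], [-0.37, 2.12], [-1.25, 1.32], [0.18, 2.47], [-1.1, 4.24], [0.23, 1.98], [-2.94, 2.94]. Speed limits (rad/s): [2.57, 2.57, 3.14, 3.14, 3.14, 3.14, 3.14].

## Interface

Orientations are given as [roll, pitch, yaw] about the fixed x, y, z axes, in that order (R = Rz(yaw) Ry(pitch) Rx(roll)).
In Python, from cell import ctrl gives the robot as it stands. The module is installed in compiled form; this text tells all that it offers.
- The arm moves only by the tool step_arm, never from a script. Its argument "commands" is one flat list of numbers, 7 for each row, row after row: the shift along the tool's x, y, z in cm, then the turn, a rotation vector about the tool's x, y, z in rad, then the opening, from 0 (shut) to 1 (fully open). A call has 1 to 10 rows; each row is the pose to reach, as a shift and turn from the pose commanded when the call began, along the tool's axes at that moment; what a row does not reach only later rows make up. A row lasts 1/10 s, in which the tool goes at most 50 mm and 8.59 degrees, less where a joint would pass 70% of its speed; a pose out of reach is approached as far as the arm can. A call with a gripper value outside its range is refused whole. The fingers move at their own pace and stop on an object; the grip force is fixed at half the most. Time passes only in rows, so rows that repeat a pose let the fingers close. It gives the time, the measured TCP pose, the force, the opening and the grip force at its end, in the units of the state.
- ctrl.read_state(): the state, without advancing time (a new reading comes with each control period).
- ctrl.get_image(name): name is "scene" or "top" or "wrist"; returns a dict with "image" (400x640x3 uint8, red, green, blue), "range_z" (400x640 float32, mm along the optical axis (not along the pixel's ray), 0 where there is no reading), "vfov" (degrees; the focal length in pixels is half the picture's height over the tangent of half this angle, whatever the lens; pixels are square), "cx", "cy" (the principal point, pixels), "world_to_cam" (4x4, takes a point from world to camera coordinates). Camera axes: x right, y down, z forward; pixel columns grow to the right and rows downward; lengths in mm; the calibration is good to about 2 mm. A picture is of the moment at which its call begins.
- ctrl.finish_job(): hands the job in; it is judged then, once.
The state is a dict: "clock": time; "qpos": joint angles; "qd": joint speeds; "tau": joint torques, N m; "eef_pos": TCP position; "tool_rot": TCP orientation; "force": force on the tool from outside, world axes, zero at the start; "torque": the same for the moment, N m; "width": finger opening in mm; "gripper_force": force on a finger pad.
Only numpy, scipy, OpenCV 4.12 (cv2) and the standard library are available. Lean on these libraries where they do the work, as an engineer would, in place of code of your own. Each camera call takes 0.05 s, during which the arm holds its last target. There are 200 camera calls.

## Task

Tip the walnuts from the scoop through the funnel so that all of them are in the jar, and lay the empty scoop back flat on the chopping board. Fold every bag clip shut and lay each in a bay of the storage case, on edge and down on its floor, and when all are in, shut the case's lid fully. Leave the mug, the spice jar, the timer and the dish where they are.

Things in the scene. Friction and masses are not known exactly. Their poses are not given: they have to be found in the camera images.
- case: grey fixed tray 164 (x) by 192 mm (y), walls 4 thick, 14 high. Origin: centre of underside. Floor 4 mm thick; on it ribs 8 mm high leave four bays, each 156 long (x), 32 wide (y), centre lines y = -69, -23, +23, +69 mm. A bay takes one folded clip along x, either way round, standing on edge on the floor; it juts up past the walls, and the deep lid covers it. An open clip does not fit
- lid (a joint): white lid's angle (rad): 0 shut, up to 1.85 open, leaning back. Hinge along x at y = +96, z = 15 mm (case frame). A shell 166 x 194 mm, 28 deep, plus a 12 mm tab at the free (-y) edge; shut, its top is 43 mm above the case's underside. Open it stands on the +y side, 0.2 m tall. Stays open past upright; pushed from outside (+y) near its free edge to 1.1 rad it sinks shut in 1 to 3 s
- jar: glass jar, fixed, 90 mm tall and 76 mm across (68 mm inside, floor 6 mm), with a wide steel funnel standing in its mouth. Origin: centre of the underside
- funnel_top (a point): centre of the funnel's round mouth, 146 mm above the worktop; the mouth is 151 mm across inside; the cone narrows over 50 mm to a throat 54 mm across and 26 mm long that opens into the jar
- board: wooden chopping board, fixed, 310 (x) x 200 (y) x 18 mm thick. Origin: centre of the underside
- scoop: steel scoop on the board, nuts in it. Origin: under the bin's middle; x to the nose. Bin x = -56 to 56 mm, 70 wide, walls 41 high, open at the nose, where the 3 mm floor rises over the last 28 mm to 10 mm and holds the nuts when level. Black handle: x = -55 to -153 mm, 16 wide, z = 22 to 40; hold it at about x = -85. 0.12 to 0.2 kg plus nuts. Nose down 0.5 to 0.8 rad, the nuts roll out
- clip1: white hinged bag clip, two straight jaws on a pin at one end, on edge on the worktop (may be absent). 133 mm long, 30 tall, each jaw 9 thick: 18 across when folded. Origin: middle of the underside when folded; x runs along the fixed jaw from the hinge pin (x = -62 mm, y = 0, 12 thick) to the tip (x = +68); the fixed jaw fills y = -9 to 0. 75 g
- jaw1 (a joint): angle between the jaws of clip1 (rad): 0 folded (moving jaw at y = 0 to 9 mm), positive = moving jaw swung out to +y about the pin, at most 0.9. The hinge (0.03 N m friction) stays where it is put; squeezing the two jaws together folds it
- clip2: another bag clip, exactly like clip1 (may be absent)
- jaw2 (a joint): the same for clip2
- clip3: another bag clip, exactly like clip1 (may be absent)
- jaw3 (a joint): the same for clip3
- clip4: another bag clip, exactly like clip1 (may be absent)
- jaw4 (a joint): the same for clip4
- nut1: round walnut, 26 mm across, 12 g (may be absent). Origin: its centre
- nut2: another walnut, like nut1 (may be absent)
- nut3: another walnut, like nut1 (may be absent)
- nut4: another walnut, like nut1 (may be absent)
- nut5: another walnut, like nut1 (may be absent)
- nut6: another walnut, like nut1 (may be absent)
- mug: bystander: white mug, 80 mm across, 90 mm high. Leave it where it is. Origin: centre of its underside
- spice: bystander: spice jar, 44 mm across, 85 mm high. Leave it where it is. Origin: centre of its underside
- timer: bystander: steel kitchen timer, a disc 52 mm across and 30 mm high. Leave it where it is. Origin: centre of its underside
- dish: bystander: small white dish, 76 mm across, 28 mm high. Leave it where it is. Origin: centre of its underside
Things that resemble listed ones, but are neither listed nor needed, are in the scene too. What is shaped like the clip4 but red is not meant.

How it is judged:
By the outcome, as a careful person would: the job done as asked, in the order asked, and still so for the second after the job is handed in, with the robot touching nothing.
Of clip1, clip2, clip3, clip4 only 3 to 4 are there at a start; the rules pass over those that are not, and their reading is None.
Of nut1, nut2, nut3, nut4, nut5, nut6 only 4 to 6 are there at a start; the rules pass over those that are not, and their reading is None.
At some moment in a run one of clip1, clip2, clip3, clip4 may be knocked a few centimetres aside while the robot is not near it.
It also fails if it takes over 208 s, if anything falls off the work surface, if the arm or the gripper's body presses on something with over 40 N, if the wrist force passes 120 N, or if a joint passes its speed limit or range.

## Working session

There is one attempt and no reset: what is moved stays moved. The work goes in short steps, Python scripts to look and compute and a tool call to move; the robot and the scene stay as the last step left them, time stands still between calls to the robot, and variables do not carry over. Pictures are saved under pics/ and viewed, at most 14 in all, crops included, and the job is handed in when it is done.

Besides the shell and the picture viewer there is one more tool, called after "Request:" as a command line: name --argument value ..., lists and objects as JSON in quotes. step_arm: Moves the arm, as the interface text tells. Its arguments: {"type":"object","properties":{"commands":{"type":"array"}},"required":["commands"]}

```bash
mkdir -p pics
cat > h.py <<'E'
import numpy as np, cv2
from cell import ctrl
from scipy.spatial.transform import Rotation as R
def cap(name,fn=None):
    d=ctrl.get_image(name)
    if fn: cv2.imwrite('pics/'+fn,cv2.cvtColor(d['image'],cv2.COLOR_RGB2BGR))
    return d
def cloud(d):
    h,w=d['range_z'].shape; f=h/2/np.tan(np.radians(d['vfov'])/2)
    v,u=np.mgrid[:h,:w]; z=d['range_z'].astype(float)
    P=np.stack([(u-d['cx'])*z/f,(v-d['cy'])*z/f,z],-1)
    T=np.linalg.inv(d['world_to_cam'])
    W=P@T[:3,:3].T+T[:3,3]; W[z==0]=np.nan
    return W
E
python3 - <<'E'
from h import *
s=ctrl.read_state(); print(s)
for n in('top','scene'):
    d=cap(n,n+'0.png'); print(n,d['vfov'],np.round(np.linalg.inv(d['world_to_cam']),2).tolist())
    np.save(n+'0.npy',cloud(d)); np.save(n+'0i.npy',d['image'])
E
```

```text
{'clock': 0.0, 'qpos': array([ 1.23419912,  0.62936464,  0.03845815,  1.51840819, -0.02699942,
        0.99632053, -0.02000275]), 'qd': array([-0.0017076 ,  0.00053886,  0.00051472, -0.000635  , -0.00121292,
        0.00040237,  0.00143323]), 'tau': array([-4.29026049e-04, -5.63392067e+01,  1.22561730e+00, -1.93446529e+01,
        1.08120090e-02,  1.04862874e-02,  2.48188917e-05]), 'eef_pos': array([ 173.7162051 , -625.67454787,  230.3645647 ]), 'tool_rot': array([-3.13961083e+00,  3.82115810e-05,  2.70780794e-01]), 'force': array([ 0.00647779,  0.7615618 , -0.11531832]), 'torque': array([ 0.06028395, -0.04169079,  0.0518987 ]), 'gripper_force': 0.0, 'width': 85.34231667047507}
top 51.352175080179784 [[0.02, -0.98, 0.17, 353.99], [-1.0, -0.02, 0.02, -11.05], [-0.02, -0.17, -0.98, 1097.57], [0.0, 0.0, 0.0, 1.0]]
scene 51.24030641789385 [[0.19, 0.64, -0.75, 1272.73], [0.98, -0.12, 0.15, -162.98], [0.01, -0.76, -0.65, 778.39], [0.0, 0.0, 0.0, 1.0]]
```

View pics/top0.png

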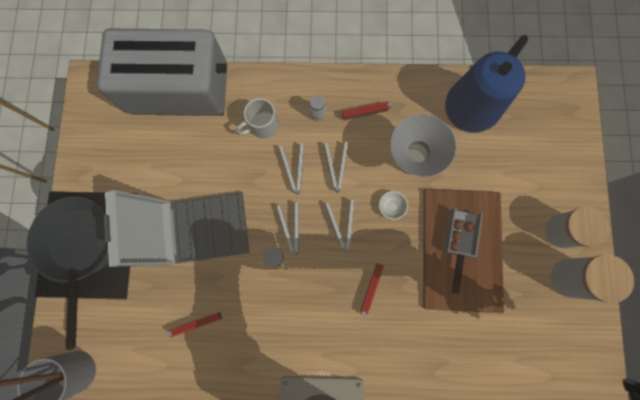

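View pics/scene0.png

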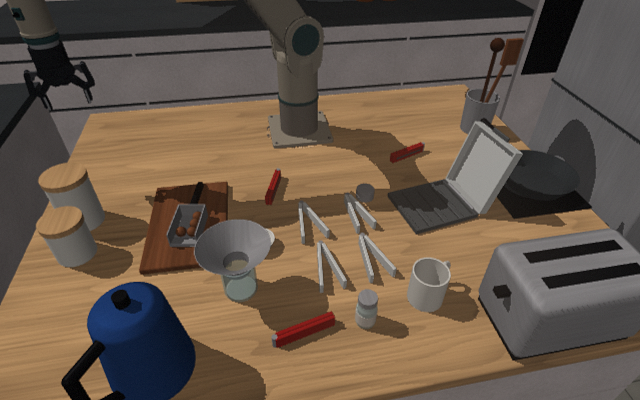

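The top view shows four white clips with their pins at about (297,192), (337,190), (294,252) and (346,248), all opening upward. The case is at (175,228) with its lid to the left, the funnel at (422,146), and the scoop at (462,235) with its handle toward the robot.

```bash
cat > m.py <<'E'
from h import *
W=np.load('top0.npy'); I=np.load('top0i.npy').astype(int)
def box(r0,r1,c0,c1,z0,z1,white=False):
    w=W[r0:r1,c0:c1]; i=I[r0:r1,c0:c1]
    m=(w[...,2]>z0)&(w[...,2]<z1)
    if white: m&=(i.max(-1)-i.min(-1)<40)
    return w[m]
t=box(260,330,255,350,-20,20); print('table z',np.median(t[:,2]))
for n,(r,q,c,e) in dict(c1=(138,196,274,306),c2=(138,196,319,352),c3=(198,256,272,302),c4=(196,254,322,358)).items():
    p=box(r,q,c,e,18,45); 
    print(n,len(p),'z',np.percentile(p[:,2],[5,50,95]).round(),'x',p[:,0].min().round(),p[:,0].max().round(),'y',p[:,1].min().round(),p[:,1].max().round())
    # rows profile
    for x in np.arange(p[:,0].min()+5,p[:,0].max(),20):
        s=np.sort(p[abs(p[:,0]-x)<4][:,1]); 
        g=np.split(s,np.where(np.diff(s)>6)[0]+1)
        print('   ',round(x),[(round(k.mean(),1),round(np.ptp(k),1)) for k in g if len(k)])
for n,a in dict(funnel=(112,180,385,460,139,155),mug=(95,140,235,280,84,96),spice=(90,122,305,330,80,92),timer=(245,270,258,290,24,36),dish=(190,220,375,412,22,34),board=(185,315,418,508,12,24),scoop=(205,260,440,490,45,66),handle=(245,300,445,475,40,66)).items():
    p=box(*a); print(n,len(p),p.min(0).round(),p.max(0).round(),p.mean(0).round(),np.percentile(p[:,2],[50,95]).round())
p=box(190,265,170,250,1,20);print('case',p.min(0).round(),p.max(0).round())
for z in range(20,220,20):
    p=box(185,275,98,182,z,z+20)
    if len(p): print('lid',z,len(p),np.percentile(p,[2,98],axis=0).round().tolist())
E
python3 m.py
python3 - <<'E'
import cv2
i=cv2.imread('pics/top0.png')
a=cv2.resize(i[185:275,95:255],None,fx=4,fy=4,interpolation=3)
b=cv2.resize(i[185:315,420:510],None,fx=3,fy=3,interpolation=3)
b=cv2.copyMakeBorder(b,0,10,0,10,0);a=cv2.copyMakeBorder(a,0,400-360,0,0,0);b=b[:400]
import numpy as np
b=cv2.copyMakeBorder(b,0,400-b.shape[0],0,0,0) 
a=cv2.resize(a,(500,400))
cv2.imwrite('pics/crop1.png',np.hstack([a,b]))
E
```

```text
table z 0.328037868652018
c1 360 z [22. 30. 33.] x 566.0 700.0 y 64.0 128.0
    571 [(np.float64(79.2), np.float64(18.4))]
    591 [(np.float64(72.7), np.float64(7.3)), (np.float64(90.9), np.float64(9.0))]
    611 [(np.float64(72.3), np.float64(8.1)), (np.float64(98.1), np.float64(10.7))]
    631 [(np.float64(71.0), np.float64(8.2)), (np.float64(104.3), np.float64(9.7))]
    651 [(np.float64(70.8), np.float64(7.9)), (np.float64(111.7), np.float64(9.1))]
    671 [(np.float64(69.1), np.float64(8.0)), (np.float64(118.5), np.float64(8.4))]
    691 [(np.float64(68.9), np.float64(5.8)), (np.float64(124.5), np.float64(7.9))]
c2 348 z [24. 30. 33.] x 572.0 706.0 y -54.0 8.0
    577 [(np.float64(-28.7), np.float64(15.6))]
    597 [(np.float64(-36.0), np.float64(8.0)), (np.float64(-18.7), np.float64(7.9))]
    617 [(np.float64(-38.0), np.float64(8.1)), (np.float64(-13.9), np.float64(8.0))]
    637 [(np.float64(-40.2), np.float64(7.9)), (np.float64(-9.6), np.float64(10.7))]
    657 [(np.float64(-43.4), np.float64(7.9)), (np.float64(-5.6), np.float64(8.1))]
    677 [(np.float64(-46.4), np.float6
[... 1874 characters left out ...]
]
handle 428 [ 318. -375.   40.] [ 436. -302.   64.] [ 381. -329.   55.] [57. 60.]
case [373. 197.   1.] [575. 422.  20.]
lid 20 444 [[375.0, 395.0, 20.0], [533.0, 592.0, 40.0]]
lid 40 448 [[369.0, 405.0, 40.0], [532.0, 582.0, 60.0]]
lid 60 381 [[371.0, 420.0, 60.0], [532.0, 456.0, 80.0]]
lid 80 420 [[371.0, 414.0, 80.0], [531.0, 462.0, 100.0]]
lid 100 436 [[370.0, 420.0, 101.0], [531.0, 467.0, 119.0]]
lid 120 451 [[369.0, 425.0, 120.0], [529.0, 473.0, 139.0]]
lid 140 489 [[369.0, 429.0, 140.0], [528.0, 478.0, 160.0]]
lid 160 206 [[363.0, 432.0, 160.0], [530.0, 481.0, 178.0]]
lid 180 646 [[365.0, 442.0, 187.0], [526.0, 489.0, 200.0]]
lid 200 282 [[368.0, 443.0, 200.0], [521.0, 480.0, 210.0]]
```

View pics/crop1.png

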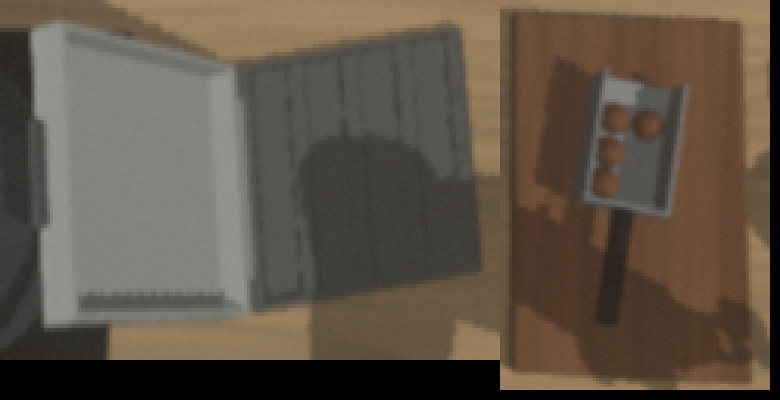

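The crop shows the tray slightly rotated, the lid standing open at about 1.82 rad, and four walnuts in the scoop. The scoop's nose edge is at about (647,77) and its handle ends at about (606,325).

```bash
cat >> h.py <<'E'
def ray(d,u,v,z):
    f=200/np.tan(np.radians(d['vfov'])/2); T=np.linalg.inv(d['world_to_cam'])
    r=T[:3,:3]@np.array([(u-d['cx'])/f,(v-d['cy'])/f,1]); return T[:3,3]+r*(z-T[2,3])/r[2]
E
cat > m2.py <<'E'
from h import *
d=cap('top')
print('case')
for u,v in((460,25),(482,270),(243,62),(255,310)): print(ray(d,95+u/3.125,185+v/4,14).round(1))
print('scoop')
for u,v in((605,70),(690,85),(582,208),(670,215),(606,325),(620,212)): print(ray(d,420+(u-500)/3,185+v/3,59).round(1))
W=np.load('top0.npy')
def rect(r0,r1,c0,c1,z0,z1,xr,yr):
    w=W[r0:r1,c0:c1]; p=w[(w[...,2]>z0)&(w[...,2]<z1)]; p=p[(p[:,0]>xr[0])&(p[:,0]<xr[1])&(p[:,1]>yr[0])&(p[:,1]<yr[1])]
    print(len(p),cv2.minAreaRect(p[:,:2].astype(np.float32)))
rect(180,270,165,255,3,20,(330,600),(150,400))
rect(200,260,435,495,52,64,(400,560),(-420,-280))
rect(245,305,440,475,50,64,(290,412),(-420,-280))
rect(112,180,385,460,142,155,(500,800),(-400,-100))
# jar body
E
python3 m2.py
```

```text
case
[568.7 223.2  14. ]
[406.9 195.8  14. ]
[540.1 407.7  14. ]
[376.9 383.8  14. ]
scoop
[ 526.2 -325.4   59. ]
[ 514.9 -395.5   59. ]
[ 410.9 -302.9   59. ]
[ 406.8 -374.4   59. ]
[ 317.4 -319.3   59. ]
[ 408.3 -333.7   59. ]
4265 ((481.4340515136719, 294.1790771484375), (238.5906219482422, 215.2675323486328), 1.1297427415847778)
255 ((460.7424011230469, -346.6150817871094), (71.27827453613281, 125.82693481445312), 79.13639068603516)
288 ((368.79296875, -330.09716796875), (36.39582061767578, 103.19525146484375), 65.69291687011719)
465 ((662.4783325195312, -228.10165405273438), (153.04815673828125, 153.54100036621094), 73.50831604003906)
```

```bash
cat >> h.py <<'E'
def down(yaw): return R.from_euler('xyz',[np.pi,0,yaw])
def plan(*wps):
    s=ctrl.read_state(); p=s['eef_pos']; q=R.from_euler('xyz',s['tool_rot'])
    print('t',s['clock'].__round__(2) if hasattr(s['clock'],'__round__') else s['clock'],'at',p.round(1),s['tool_rot'].round(3),'w',round(s['width'],1),'F',s['force'].round(1))
    for P,Q in wps:   # each relative to the one before (one call each)
        print((q.inv().apply(np.array(P)-p)/10).round(2).tolist(),(q.inv()*Q).as_rotvec().round(3).tolist(),'dist',np.linalg.norm(np.array(P)-p).round())
        p,q=np.array(P,float),Q
E
python3 -c "
from h import *
Q=down(-.193)
plan(([381.3,-333.3,150],Q),([381.3,-333.3,30],Q))"
```

```text
t 0.15 at [ 173.8 -625.9  230.6] [-3.14   0.     0.271] w 85.5 F [-1.  -0.  -0.3]
[27.82, -22.63, 8.09] [-0.001, 0.0, 0.464] dist 368.0
[0.0, -0.0, 12.0] [0.0, 0.0, 0.0] dist 120.0
```

Request:
step_arm --commands '[27.8, -22.6, 8.1, 0, 0, 0.464, 1, 27.8, -22.6, 8.1, 0, 0, 0.464, 1, 27.8, -22.6, 8.1, 0, 0, 0.464, 1, 27.8, -22.6, 8.1, 0, 0, 0.464, 1, 27.8, -22.6, 8.1, 0, 0, 0.464, 1, 27.8, -22.6, 8.1, 0, 0, 0.464, 1, 27.8, -22.6, 8.1, 0, 0, 0.464, 1, 27.8, -22.6, 8.1, 0, 0, 0.464, 1, 27.8, -22.6, 8.1, 0, 0, 0.464, 1, 27.8, -22.6, 8.1, 0, 0, 0.464, 1]'

```text
clock: 1.15
eef_pos: [381.0, -334.8, 150.4]
tool_rot: [3.141, 0.0, -0.193]
force: [-0.2, -0.3, 0.6]
width: 84.9
gripper_force: 0.0
```

```bash
python3 -c "
from h import *
Q=down(-.193)
plan(([381.3,-333.3,150],Q))
d=cap('wrist','w1.png');W=cloud(d)
print(np.round(np.linalg.inv(d['world_to_cam']),2).tolist())
p=W[(W[...,2]>50)&(W[...,2]<64)];print(len(p))
p=p[(p[:,0]>310)&(p[:,0]<400)]
for x in range(310,400,15):
  s=p[abs(p[:,0]-x)<4]
  if len(s):print(x,len(s),s[:,1].min().round(1),s[:,1].max().round(1),np.median(s[:,2]).round(1))
"
```

```text
t 1.15 at [ 381.  -334.8  150.4] [ 3.141  0.    -0.193] w 84.9 F [-0.2 -0.3  0.6]
[-0.0, -0.15, 0.04] [0.001, 0.0, 0.0] dist 2.0
[[-0.19, -0.93, -0.31, 462.29], [-0.98, 0.18, 0.06, -350.33], [-0.0, 0.32, -0.95, 292.42], [0.0, 0.0, 0.0, 1.0]]
5303
325 182 -331.3 -315.2 57.1
340 203 -334.0 -317.4 57.2
355 212 -336.9 -320.3 57.2
370 225 -340.5 -323.6 57.1
385 250 -343.3 -325.8 57.2
```

View pics/w1.png

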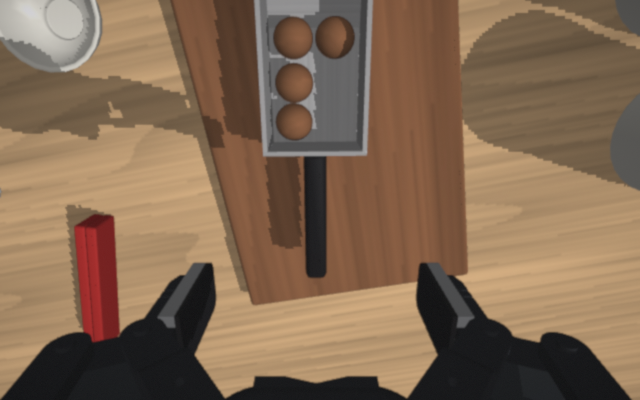

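The wrist view confirms the handle at about (315,215), centred between the fingers, with four walnuts in the bin. I'll descend and grip it.

Request:
step_arm --commands '[0, -0.1, 4, 0, 0, 0, 1, 0, -0.1, 8, 0, 0, 0, 1, 0, -0.1, 11, 0, 0, 0, 1, 0, -0.1, 12, 0, 0, 0, 1, 0, -0.1, 12, 0, 0, 0, 1, 0, -0.1, 12, 0, 0, 0, 0, 0, -0.1, 12, 0, 0, 0, 0, 0, -0.1, 12, 0, 0, 0, 0, 0, -0.1, 12, 0, 0, 0, 0, 0, -0.1, 12, 0, 0, 0, 0]'

```text
clock: 2.2
eef_pos: [381.8, -333.5, 31.0]
tool_rot: [3.141, -0.001, -0.193]
force: [-0.2, 1.1, 7.5]
width: 15.1
gripper_force: 60.4
```

Request:
step_arm --commands '[0, 0, 0, 0, 0, 0, 0, 0, 0, 0, 0, 0, 0, 0, 0, 0, 0, 0, 0, 0, 0, 0, 0, -0.5, 0, 0, 0, 0, 0, 0, -1.5, 0, 0, 0, 0, 0, 0, -3, 0, 0, 0, 0, 0, 0, -4.5, 0, 0, 0, 0, 0, 0, -5.5, 0, 0, 0, 0, 0, 0, -6, 0, 0, 0, 0, 0, 0, -6, 0, 0, 0, 0]'

```text
clock: 3.2
eef_pos: [381.8, -333.4, 91.0]
tool_rot: [3.141, -0.001, -0.193]
force: [-0.4, 0.7, -2.9]
width: 14.8
gripper_force: 59.2
```

```bash
python3 -c "
from h import *
# lip fixed; scoop frame -> TCP
yaw=-.25; F=np.array([662.5,-228.1])
def pose(t,back,zl):
    S=R.from_euler('z',yaw)*R.from_euler('y',t)
    L=np.array([F[0]-back*np.cos(yaw),F[1]-back*np.sin(yaw),zl])
    return L+S.apply(np.array([-85,0,12])-np.array([56,0,10])), S*R.from_euler('x',np.pi)
Q=down(-.193)
plan(([381.3,-333.5,240],Q),pose(0,45,215),pose(0,35,175),pose(.4,30,170),pose(.8,30,165),pose(1.0,30,165))
d=cap('wrist','w2.png');W=cloud(d)
"
```

```text
t 3.2 at [ 381.8 -333.4   91. ] [ 3.141e+00 -1.000e-03 -1.930e-01] w 14.8 F [-0.4  0.7 -2.9]
[-0.03, 0.03, -14.9] [0.001, -0.001, -0.0] dist 149.0
[7.01, -16.8, 2.3] [0.0, -0.0, 0.057] dist 183.0
[1.0, -0.0, 4.0] [0.0, 0.0, 0.0] dist 41.0
[1.69, 0.0, -4.98] [0.0, -0.4, -0.0] dist 53.0
[1.39, 0.0, -5.01] [0.0, -0.4, -0.0] dist 52.0
[0.32, 0.0, -2.8] [0.0, -0.2, -0.0] dist 28.0
```

View pics/w2.png

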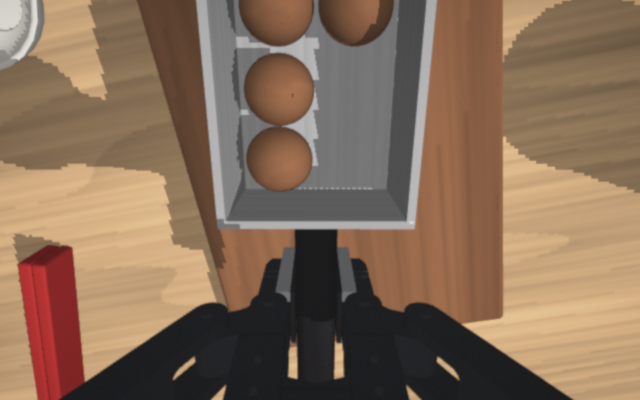

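The scoop is held level and all four nuts are visible in the bin. I'll raise it and carry it to the funnel.

Request:
step_arm --commands '[0, 0, -1, 0, 0, 0, 0, 0, 0, -3, 0, 0, 0, 0, 0, 0, -5.5, 0, 0, 0, 0, 0, 0, -8, 0, 0, 0, 0, 0, 0, -10.5, 0, 0, 0, 0, 0, 0, -12.5, 0, 0, 0, 0, 0, 0, -14, 0, 0, 0, 0, 0, 0, -15, 0, 0, 0, 0, 0, 0, -15, 0, 0, 0, 0, 0, 0, -15, 0, 0, 0, 0]'

```text
clock: 4.25
eef_pos: [381.1, -332.9, 239.8]
tool_rot: [-3.141, 0.001, -0.193]
force: [-0.2, 0.2, -1.9]
width: 15.1
gripper_force: 59.1
```

Request:
step_arm --commands '[0.4, -1, 0.1, 0, 0, 0.004, 0, 1.2, -3, 0.4, 0, 0, 0.01, 0, 2.1, -5, 0.7, 0, 0, 0.02, 0, 2.9, -7, 1, 0, 0, 0.025, 0, 3.8, -9, 1.3, 0, 0, 0.03, 0, 4.6, -11, 1.5, 0, 0, 0.035, 0, 5.4, -13, 1.8, 0, 0, 0.04, 0, 6.3, -15, 2.1, 0, 0, 0.05, 0, 6.8, -16.3, 2.3, 0, 0, 0.057, 0, 7, -16.8, 2.3, 0, 0, 0.057, 0]'

```text
clock: 5.25
eef_pos: [482.9, -178.8, 216.0]
tool_rot: [-3.14, 0.002, -0.247]
force: [0.2, 0.1, -1.6]
width: 14.9
gripper_force: 59.1
```

```bash
python3 -c "
from h import *
plan()
d=cap('scene','s2.png');d=cap('top');W=cloud(d)
p=W[(W[...,2]>210)&(W[...,2]<270)&(W[...,0]<680)&(W[...,1]<-120)]
q=p[:,:2]-np.array([662.5,-228.1]); a=np.array([np.cos(-.25),np.sin(-.25)])
x=q@a; y=q@np.array([-a[1],a[0]])
m=(abs(y)<60)&(x>-160)&(x<40)
for lo in range(-160,30,15):
  k=m&(x>=lo)&(x<lo+15)
  if k.sum(): print(lo,k.sum(),y[k].min().round(),y[k].max().round(),p[k][:,2].max().round())
"
```

```text
t 5.25 at [ 482.9 -178.8  216. ] [-3.14e+00  2.00e-03 -2.47e-01] w 14.9 F [ 0.2  0.1 -1.6]
-160 29 30.0 40.0 246.0
-145 46 20.0 41.0 245.0
-130 50 15.0 41.0 247.0
-115 44 6.0 41.0 246.0
-100 90 3.0 41.0 245.0
-85 111 3.0 41.0 246.0
-70 44 -4.0 41.0 245.0
-55 87 -7.0 41.0 245.0
```

View pics/s2.png

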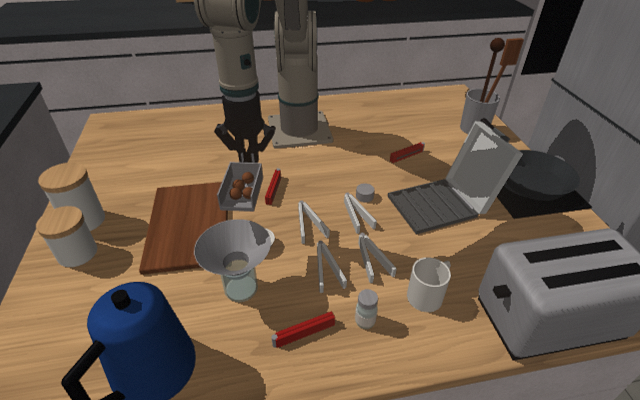

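Before tilting, the bin is in front of the funnel and the nuts are inside. I'll advance, then tip it in stages.

Request:
step_arm --commands '[0.1, 0.1, 0.5, 0, 0, 0, 0, 0.3, 0.2, 1.5, 0, 0, 0, 0, 0.6, 0.3, 2.5, 0, 0, 0, 0, 0.9, 0.4, 3.5, 0, 0, 0, 0, 1, 0.4, 4, 0, 0, 0, 0, 1, 0.4, 4, 0, 0, 0, 0]'

```text
clock: 5.95
eef_pos: [490.6, -188.2, 176.2]
tool_rot: [-3.142, 0.002, -0.251]
force: [-0.6, 1.0, -2.2]
width: 15.1
gripper_force: 59.1
```

Request:
step_arm --commands '[0.2, 0, -0.5, 0, -0.04, 0, 0, 0.4, 0, -1, 0, -0.08, 0, 0, 0.6, 0, -1.5, 0, -0.12, 0, 0, 0.8, 0, -2, 0, -0.16, 0, 0, 0.9, 0, -2.5, 0, -0.2, 0, 0, 1.1, 0, -3, 0, -0.24, 0, 0, 1.2, 0, -3.5, 0, -0.28, 0, 0, 1.4, 0, -4, 0, -0.32, 0, 0, 1.5, 0, -4.5, 0, -0.36, 0, 0, 1.7, 0, -5, 0, -0.4, 0, 0]'

```text
clock: 6.95
eef_pos: [508.0, -192.4, 227.7]
tool_rot: [-3.142, 0.4, -0.25]
force: [0.5, 0.3, -2.2]
width: 15.1
gripper_force: 59.2
```

Request:
step_arm --commands '[0.1, 0, -0.5, 0, -0.04, 0, 0, 0.3, 0, -1, 0, -0.08, 0, 0, 0.5, 0, -1.5, 0, -0.12, 0, 0, 0.6, 0, -2, 0, -0.16, 0, 0, 0.8, 0, -2.5, 0, -0.2, 0, 0, 0.9, 0, -3, 0, -0.24, 0, 0, 1, 0, -3.5, 0, -0.28, 0, 0, 1.2, 0, -4, 0, -0.32, 0, 0, 1.3, 0, -4.5, 0, -0.36, 0, 0, 1.4, 0, -5, 0, -0.4, 0, 0]'

```text
clock: 7.95
eef_pos: [534.8, -199.0, 263.7]
tool_rot: [3.14, 0.791, -0.25]
force: [-0.5, 0.3, -1.8]
width: 14.6
gripper_force: 59.3
```

Request:
step_arm --commands '[0, 0, 0, 0, 0, 0, 0, 0, 0, 0, 0, 0, 0, 0, 0, 0, 0, 0, 0, 0, 0, 0, 0, 0, 0, 0, 0, 0, 0, 0, 0, 0, 0, 0, 0, 0, 0, 0, 0, 0, 0, 0, 0, 0, 0, 0, 0, 0, 0, 0, 0, 0, 0, 0, 0, 0, 0, 0, 0, 0, 0, 0, 0, 0, 0, 0, 0, 0, 0, 0]'

```text
clock: 8.95
eef_pos: [533.6, -198.9, 264.0]
tool_rot: [3.141, 0.793, -0.25]
force: [-0.6, -0.3, -2.2]
width: 14.8
gripper_force: 59.3
```

```bash
python3 -c "
from h import *
plan()
a=cap('scene');b=cap('wrist')
i=np.hstack([cv2.resize(a['image'][170:310,140:320],(450,350)),cv2.resize(b['image'],None,fx=.546,fy=.546)[:, :350]]) if 0 else None
x=cv2.resize(a['image'][150:310,130:330],(400,320)); y=cv2.resize(b['image'],(400,250)); y=cv2.copyMakeBorder(y,0,70,0,0,0)
cv2.imwrite('pics/p3.png',np.hstack([x,y])[:,:,::-1])
"
```

```text
t 8.95 at [ 533.6 -198.9  264. ] [ 3.141  0.793 -0.25 ] w 14.8 F [-0.6 -0.3 -2.2]
```

View pics/p3.png

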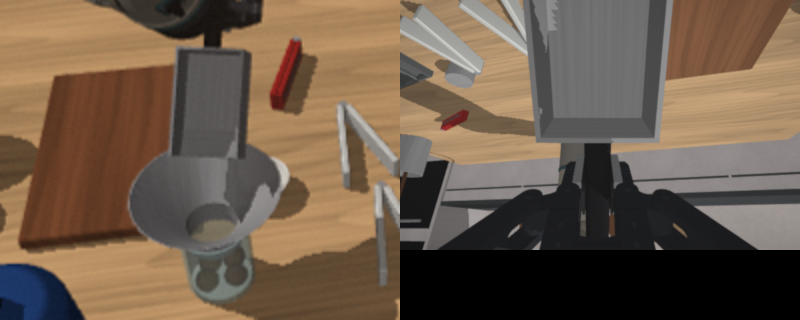

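The scoop is empty and the walnuts sit in the jar, at about (220,270) in the left panel. I'll take the scoop back.

```bash
python3 -c "
from h import *
Q=down(-.193)
plan(([490,-188,260],down(-.25)),([381.5,-333.5,240],Q),([381.5,-333.5,60],Q),([381.5,-333.5,31.5],Q))
"
```

```text
t 9.05 at [ 533.7 -198.9  264. ] [ 3.141  0.793 -0.25 ] w 15.1 F [-0.3  0.4 -1.1]
[-2.87, 0.03, 3.49] [0.001, 0.793, 0.0] dist 45.0
[-6.91, 16.78, 2.0] [-0.0, 0.0, -0.057] dist 183.0
[0.0, -0.0, 18.0] [0.0, 0.0, 0.0] dist 180.0
[0.0, -0.0, 2.85] [0.0, 0.0, 0.0] dist 28.0
```

Request:
step_arm --commands '[-0.5, 0, 0.6, 0, 0.13, 0, 0, -1, 0, 1.2, 0, 0.26, 0, 0, -1.5, 0, 1.8, 0, 0.4, 0, 0, -2, 0, 2.4, 0, 0.53, 0, 0, -2.5, 0, 3, 0, 0.66, 0, 0, -2.9, 0, 3.5, 0, 0.793, 0, 0, -2.9, 0, 3.5, 0, 0.793, 0, 0, -2.9, 0, 3.5, 0, 0.793, 0, 0]'

```text
clock: 9.85
eef_pos: [488.8, -187.4, 260.9]
tool_rot: [3.141, 0.001, -0.25]
force: [0.3, 0.6, -1.7]
width: 15.0
gripper_force: 59.2
```

Request:
step_arm --commands '[-1.4, 3.4, 0.4, 0, 0, -0.01, 0, -2.8, 6.7, 0.8, 0, 0, -0.02, 0, -4.2, 10.1, 1.2, 0, 0, -0.03, 0, -5.6, 13.4, 1.6, 0, 0, -0.04, 0, -6.9, 16.8, 2, 0, 0, -0.057, 0, -6.9, 16.8, 2, 0, 0, -0.057, 0, -6.9, 16.8, 2, 0, 0, -0.057, 0]'

```text
clock: 10.55
eef_pos: [382.2, -334.9, 240.0]
tool_rot: [3.141, 0.001, -0.195]
force: [0.4, -0.2, -1.8]
width: 15.4
gripper_force: 59.3
```

Request:
step_arm --commands '[0, 0, 4, 0, 0, 0, 0, 0, 0, 8, 0, 0, 0, 0, 0, 0, 12, 0, 0, 0, 0, 0, 0, 15, 0, 0, 0, 0, 0, 0, 17, 0, 0, 0, 0, 0, 0, 18, 0, 0, 0, 0, 0, 0, 18, 0, 0, 0, 0, 0, 0, 18, 0, 0, 0, 0]'

```text
clock: 11.35
eef_pos: [382.7, -333.7, 60.8]
tool_rot: [3.141, -0.001, -0.191]
force: [-0.5, -0.9, -1.8]
width: 15.0
gripper_force: 59.2
```

```bash
python3 -c "
from h import *
Q=down(-.193)
plan(([381.5,-333.5,31.5],Q))
W=cloud(cap('wrist')); p=W[(W[...,2]>75)&(W[...,2]<110)&(W[...,0]>400)]
q=(p[:,:2]-[381.5,-333.5])@np.array([np.cos(.193),-np.sin(.193)])
for l in range(20,150,15):
  k=(q>l)&(q<l+15)
  if k.sum()>5: print(l,p[k][:,2].max().round(1))
"
```

```text
t 11.35 at [ 382.7 -333.7   60.8] [ 3.141e+00 -1.000e-03 -1.910e-01] w 15.0 F [-0.5 -0.9 -1.8]
[-0.12, 0.0, 2.93] [0.001, -0.001, 0.002] dist 29.0
20 89.9
35 90.1
50 90.0
65 89.9
80 90.1
95 90.1
```

Request:
step_arm --commands '[0, 0, 1, 0, 0, 0, 0, 0, 0, 2, 0, 0, 0, 0, 0, 0, 2.6, 0, 0, 0, 0, 0, 0, 2.9, 0, 0, 0, 0, 0, 0, 3, 0, 0, 0, 0, 0, 0, 3, 0, 0, 0, 0, 0, 0, 3, 0, 0, 0, 0.4, 0, 0, 3, 0, 0, 0, 0.7, 0, 0, 3, 0, 0, 0, 0.7, 0, 0, 3, 0, 0, 0, 0.7]'

```text
clock: 12.4
eef_pos: [381.5, -333.7, 30.1]
tool_rot: [3.141, -0.0, -0.193]
force: [-0.1, -0.5, 0.2]
width: 60.0
gripper_force: 0.0
```

Request:
step_arm --commands '[0, 0, -1, 0, 0, 0, 0.7, 0, 0, -3, 0, 0, 0, 0.7, 0, 0, -7, 0, 0, 0, 0.8, 0, 0, -11, 0, 0, 0, 0.9, 0, 0, -15, 0, 0, 0, 1, 0, 0, -17, 0, 0, 0, 1, 0, 0, -17, 0, 0, 0, 1]'

```text
clock: 13.1
eef_pos: [383.0, -334.8, 203.9]
tool_rot: [3.138, -0.007, -0.193]
force: [0.6, -0.5, 0.2]
width: 85.5
gripper_force: 0.0
```

```bash
cat > clips.py <<'E'
from h import *
from scipy.cluster.hierarchy import fclusterdata
def clips(W,I,zlo=24,zhi=36):
    I=I.astype(int); m=(W[...,2]>zlo)&(W[...,2]<zhi)&(I.max(-1)-I.min(-1)<45)&(I.max(-1)>90)&(W[...,0]>380)&(W[...,0]<740)&(W[...,1]>-100)&(W[...,1]<175)
    n,lab,st,_=cv2.connectedComponentsWithStats(m.astype(np.uint8),connectivity=8)
    for k in range(1,n):
        if st[k,4]<60: continue
        p=W[lab==k]; 
        r=cv2.minAreaRect(p[:,:2].astype(np.float32)); print(st[k,4],'z',np.median(p[:,2]).round(1),'x',np.percentile(p[:,0],[1,99]).round(),'y',np.percentile(p[:,1],[1,99]).round())
        if np.ptp(p[:,0])<100: continue
        x0=np.percentile(p[:,0],1)
        L=[]
        for x in np.arange(x0+25,x0+130,10):
            s=np.sort(p[abs(p[:,0]-x)<4][:,1]); g=np.split(s,np.where(np.diff(s)>5)[0]+1)
            if len(g)==2: L.append((x,g[0].mean(),g[1].mean()))
        L=np.array(L)
        if len(L)>3:
            a=np.polyfit(L[:,0],L[:,1],1);b=np.polyfit(L[:,0],L[:,2],1)
            xm=x0+62; print('   fixed yaw %.3f moving yaw %.3f; at x=%.0f fixed y %.1f moving y %.1f'%(np.arctan(a[0]),np.arctan(b[0]),xm,np.polyval(a,xm),np.polyval(b,xm)))
E
python3 -c "
from clips import *
plan()
d=cap('top','t4.png'); clips(cloud(d),d['image'])
W=cloud(d); p=W[190:310,425:505].reshape(-1,3); k=p[(p[:,2]>50)&(p[:,2]<64)]; print(np.median(k[:,2]),k.min(0),k.max(0))
"
```

```text
t 13.1 at [ 383.  -334.8  203.9] [ 3.138 -0.007 -0.193] w 85.5 F [ 0.6 -0.5  0.2]
327 z 29.8 x [572. 697.] y [ 66. 125.]
   fixed yaw -0.050 moving yaw 0.333; at x=634 fixed y 71.5 moving y 105.6
320 z 29.8 x [579. 705.] y [-51.   5.]
   fixed yaw -0.133 moving yaw 0.225; at x=641 fixed y -41.3 moving y -9.6
356 z 29.8 x [418. 546.] y [-69.  -1.]
   fixed yaw -0.082 moving yaw 0.366; at x=480 fixed y -61.7 moving y -24.6
381 z 30.2 x [407. 535.] y [ 71. 125.]
   fixed yaw 0.035 moving yaw 0.322; at x=469 fixed y 76.2 moving y 103.9
291 z 30.6 x [380. 421.] y [110. 158.]
57.59979627555094 [ 317.93868583 -392.09033668   50.03255941] [ 527.3030325  -302.41648449   63.73807174]
```

View pics/t4.png

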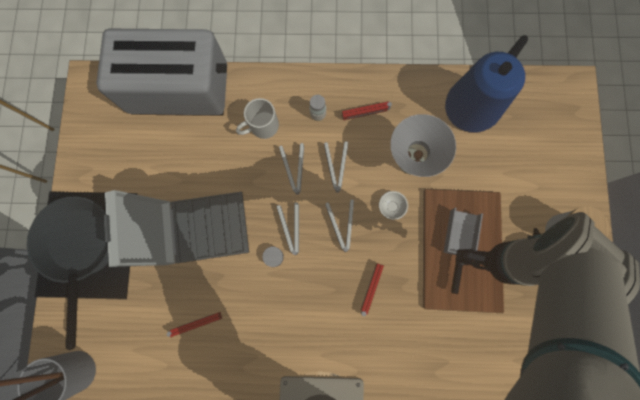

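The scoop lies flat on the board. I see dark spots in the funnel throat at about (418,152), so I'll check the depth there to confirm the nuts are down in the jar.

```bash
python3 -c "
from h import *
d=cap('top');W=cloud(d)
print(W[140:164:2,406:432:3,2].round().tolist())
s=cap('scene'); a=cv2.resize(d['image'][115:180,385:460],(420,364),interpolation=3); b=cv2.resize(s['image'][210:310,180:290],(380,346),interpolation=3); b=cv2.copyMakeBorder(b,0,18,0,0,0)
cv2.imwrite('pics/p5.png',np.hstack([a,b])[:,:,::-1])
"
```

```text
[[111.0, 105.0, 101.0, 99.0, 99.0, 101.0, 101.0, 105.0, 106.0], [110.0, 102.0, 95.0, 85.0, 85.0, 88.0, 94.0, 102.0, 101.0], [103.0, 99.0, 73.0, 48.0, 73.0, 79.0, 86.0, 96.0, 99.0], [105.0, 74.0, 32.0, 33.0, 40.0, 50.0, 77.0, 91.0, 99.0], [104.0, 15.0, 14.0, 18.0, 25.0, 38.0, 54.0, 88.0, 100.0], [103.0, 7.0, 6.0, 7.0, 28.0, 22.0, 41.0, 80.0, 97.0], [99.0, 24.0, 5.0, 29.0, 32.0, 24.0, 29.0, 76.0, 97.0], [102.0, 27.0, 8.0, 25.0, 32.0, 30.0, 24.0, 74.0, 99.0], [104.0, 28.0, 6.0, 30.0, 29.0, 29.0, 14.0, 77.0, 100.0], [109.0, 100.0, 8.0, 17.0, 27.0, 21.0, 16.0, 98.0, 107.0], [115.0, 109.0, 95.0, 31.0, 28.0, 5.0, 12.0, 102.0, 109.0], [120.0, nan, 109.0, 102.0, 101.0, 101.0, 103.0, 107.0, 111.0]]
```

View pics/p5.png

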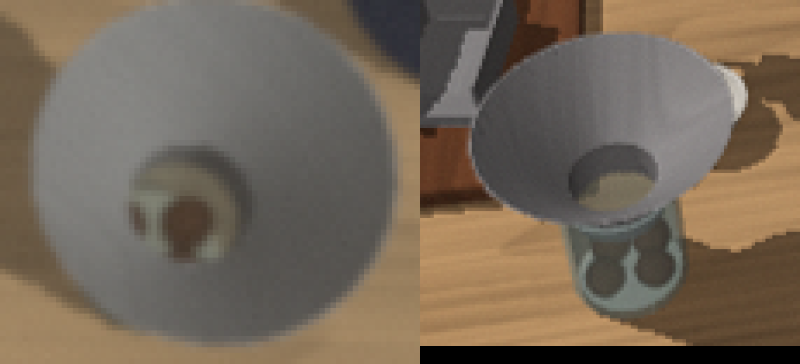

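All four nuts lie on the jar floor (depth at or below about 32 mm). Next, the nearest clip D at (472,90).

```bash
python3 -c "
from h import *
Q=down(.18)
plan(([472,90.5,160],Q),([472,90.5,12],Q))
"
```

```text
t 13.25 at [ 380.9 -332.9  199.8] [ 3.142e+00  1.000e-03 -1.920e-01] w 85.1 F [-0.1  0.3 -0.6]
[0.84, -43.3, 3.98] [-0.0, 0.001, -0.372] dist 435.0
[-0.0, -0.0, 14.8] [0.0, 0.0, 0.0] dist 148.0
```

Request:
step_arm --commands '[0.8, -43.3, 4, 0, 0, -0.372, 1, 0.8, -43.3, 4, 0, 0, -0.372, 1, 0.8, -43.3, 4, 0, 0, -0.372, 1, 0.8, -43.3, 4, 0, 0, -0.372, 1, 0.8, -43.3, 4, 0, 0, -0.372, 1, 0.8, -43.3, 4, 0, 0, -0.372, 1, 0.8, -43.3, 4, 0, 0, -0.372, 1, 0.8, -43.3, 4, 0, 0, -0.372, 1, 0.8, -43.3, 4, 0, 0, -0.372, 1, 0.8, -43.3, 4, 0, 0, -0.372, 1]'

```text
clock: 14.25
eef_pos: [471.7, 96.1, 158.0]
tool_rot: [-3.14, 0.002, 0.189]
force: [-0.4, -0.1, -0.7]
width: 85.2
gripper_force: 0.0
```

Request:
step_arm --commands '[0, 0, 0, 0, 0, 0, 1, 0, 0, 0, 0, 0, 0, 1]'

```text
clock: 14.45
eef_pos: [471.2, 88.3, 159.1]
tool_rot: [3.14, 0.003, 0.178]
force: [0.2, -0.7, 0.5]
width: 85.4
gripper_force: 0.0
```

```bash
python3 -c "
from clips import *
Q=down(.18)
plan(([472,90.5,12],Q))
d=cap('wrist','w6.png'); clips(cloud(d),d['image'])
"
```

```text
t 14.45 at [471.2  88.3 159.1] [3.14e+00 3.00e-03 1.78e-01] w 85.4 F [ 0.2 -0.7  0.5]
[0.16, -0.23, 14.71] [0.002, 0.003, -0.002] dist 147.0
1510 z 29.4 x [567. 608.] y [68. 96.]
1864 z 29.2 x [574. 627.] y [-44. -13.]
3528 z 29.1 x [407. 537.] y [ 70. 125.]
   fixed yaw 0.030 moving yaw 0.325; at x=469 fixed y 74.8 moving y 102.3
3234 z 28.9 x [418. 548.] y [-71.  -2.]
   fixed yaw -0.081 moving yaw 0.356; at x=480 fixed y -62.9 moving y -25.9
2247 z 29.5 x [381. 422.] y [108. 157.]
```

View pics/w6.png

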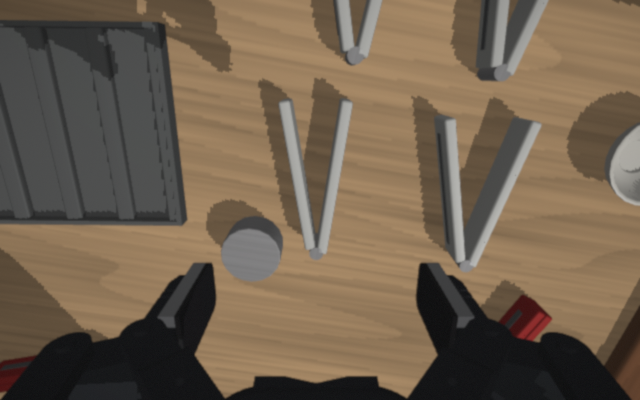

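The clip is open between the fingers, with its pin at (316,253). The case floor shows at the left and the timer at (251,248) is clear. I'll descend and squeeze.

Request:
step_arm --commands '[0.1, -0.1, 4, 0, 0, 0, 1, 0.1, -0.1, 8, 0, 0, 0, 1, 0.1, -0.1, 11.5, 0, 0, 0, 1, 0.1, -0.1, 14, 0, 0, 0, 1, 0.1, -0.1, 14.7, 0, 0, 0, 1, 0.1, -0.1, 14.7, 0, 0, 0, 0.7, 0.1, -0.1, 14.7, 0, 0, 0, 0.5, 0.1, -0.1, 14.7, 0, 0, 0, 0.3, 0.1, -0.1, 14.7, 0, 0, 0, 0.1, 0.1, -0.1, 14.7, 0, 0, 0, 0]'

```text
clock: 15.5
eef_pos: [474.0, 90.9, 14.2]
tool_rot: [3.141, -0.002, 0.178]
force: [-0.2, -0.8, 10.1]
width: 15.6
gripper_force: 56.7
```

Request:
step_arm --commands '[0, 0, 0, 0, 0, 0, 0, 0, 0, 0, 0, 0, 0, 0, 0, 0, 0, 0, 0, 0, 0, 0, 0, 0, 0, 0, 0, 0, 0, 0, -1, 0, 0, 0, 0, 0, 0, -3, 0, 0, 0, 0, 0, 0, -6, 0, 0, 0, 0, 0, 0, -8, 0, 0, 0, 0, 0, 0, -8, 0, 0, 0, 0, 0, 0, -8, 0, 0, 0, 0]'

```text
clock: 16.5
eef_pos: [473.0, 91.4, 93.5]
tool_rot: [3.141, -0.001, 0.18]
force: [0.4, -0.5, -0.8]
width: 15.4
gripper_force: 60.2
```

```bash
cat > held.py <<'E'
from h import *
def held(fn=None):
    s=ctrl.read_state(); q=R.from_euler('xyz',s['tool_rot']); d=cap('wrist',fn); W=cloud(d); I=d['image'].astype(int)
    T=q.inv().apply((W-s['eef_pos']).reshape(-1,3)).reshape(W.shape)
    m=(abs(T[...,0])<90)&(abs(T[...,1])<35)&(T[...,2]>-25)&(T[...,2]<25)&(I.min(-1)>100)&(I.max(-1)-I.min(-1)<40)
    p=T[m]; print('held n',len(p),'x',np.percentile(p[:,0],[1,99]).round(1),'y',np.percentile(p[:,1],[1,99]).round(1),'ztop',np.percentile(p[:,2],[2,50,98]).round(1))
    for x in range(-80,80,12):
        k=abs(p[:,0]-x)<4
        if k.sum()>3: t=p[k]; t=t[t[:,2]<np.percentile(t[:,2],10)+6]; print('  x',x,'y %.1f..%.1f z %.1f'%(*np.percentile(t[:,1],[2,98]),np.median(t[:,2])))
    return d,T,I
E
python3 -c "
from held import *
plan()
d,T,I=held('w7.png')
g=T[(T[...,2]<-5)&(T[...,2]>-130)&(abs(T[...,0])<45)&(I.max(-1)<75)]
for z in range(-130,0,10):
  k=g[(g[:,2]>=z)&(g[:,2]<z+10)]
  if len(k)>5: print('grip z',z,'y',np.percentile(k[:,1],[1,99]).round())
"
```

```text
t 16.5 at [473.   91.4  93.5] [ 3.141e+00 -1.000e-03  1.800e-01] w 15.4 F [ 0.4 -0.5 -0.8]
held n 9413 x [-48.4  61.8] y [-8.3  7.8] ztop [-16.4 -15.  -13.4]
  x -44 y -9.0..7.3 z -15.5
  x -32 y -8.8..7.6 z -15.4
  x -20 y -8.2..7.8 z -15.3
  x -8 y -7.5..7.3 z -15.3
  x 4 y -7.0..6.7 z -15.1
  x 16 y -7.6..7.3 z -15.0
  x 28 y -7.4..7.5 z -14.8
  x 40 y -7.1..7.6 z -14.7
  x 52 y -7.0..7.8 z -14.6
  x 64 y -6.9..8.1 z -14.1
grip z -90 y [-56.  56.]
grip z -80 y [-56.  55.]
grip z -70 y [-50.  50.]
grip z -60 y [-43.  43.]
grip z -50 y [-38.  38.]
grip z -40 y [-20.  19.]
grip z -30 y [-21.  21.]
grip z -20 y [-21.  21.]
grip z -10 y [-20.  20.]
```

View pics/w7.png

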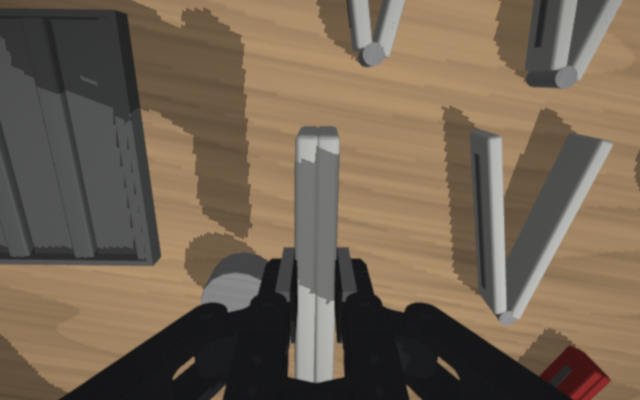

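The clip is folded and held straight: 18 mm wide, underside about 15 mm below the TCP. I'll move above the case to locate it from near.

Request:
step_arm --commands '[1.5, -4, -2, 0, 0, 0.01, 0, 3.7, -8, -4, 0, 0, 0.02, 0, 3.7, -12, -5.6, 0, 0, 0.023, 0, 3.7, -16, -5.6, 0, 0, 0.023, 0, 3.7, -18.9, -5.6, 0, 0, 0.023, 0, 3.7, -18.9, -5.6, 0, 0, 0.023, 0, 3.7, -18.9, -5.6, 0, 0, 0.023, 0, 3.7, -18.9, -5.6, 0, 0, 0.023, 0]'

```text
clock: 17.35
eef_pos: [475.5, 281.9, 147.9]
tool_rot: [3.139, 0.002, 0.155]
force: [-0.6, 0.1, -0.3]
width: 15.2
gripper_force: 60.1
```

```bash
python3 -c "
from held import *
plan()
d,T,I=held('w8.png'); np.savez('w8.npz',W=cloud(d),I=d['image'],M=d['world_to_cam'],f=[d['vfov'],d['cx'],d['cy']])
"
```

```text
t 17.35 at [475.5 281.9 147.9] [3.139e+00 2.000e-03 1.550e-01] w 15.2 F [-0.6  0.1 -0.3]
held n 9705 x [-48.5  61.8] y [-8.6  7.9] ztop [-16.3 -14.9 -13.2]
  x -44 y -9.6..7.4 z -15.4
  x -32 y -8.9..7.6 z -15.4
  x -20 y -8.2..7.8 z -15.2
  x -8 y -7.5..7.3 z -15.2
  x 4 y -7.4..7.0 z -15.1
  x 16 y -8.0..7.6 z -14.9
  x 28 y -7.8..7.8 z -14.8
  x 40 y -7.5..7.7 z -14.6
  x 52 y -7.3..7.9 z -14.5
  x 64 y -6.9..8.1 z -13.9
```

View pics/w8.png

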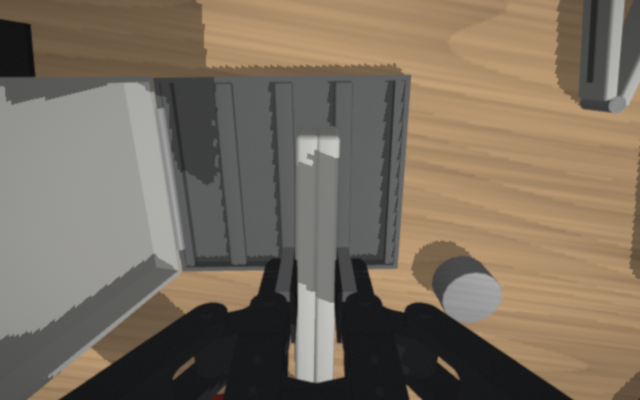

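The wrist view shows the tray corners at about (410,75), (397,268), (155,78) and (183,270), with the ribs running along the clip.

```bash
python3 -c "
from h import *
n=np.load('w8.npz'); d=dict(vfov=n['f'][0],cx=n['f'][1],cy=n['f'][2],world_to_cam=n['M'])
c=[ray(d,u,v,14)[:2] for u,v in((410,75),(397,268),(155,78),(183,270))]
for k in c: print(k.round(1))
near=c[0]-c[1]; far=c[2]-c[3]; ra=c[2]-c[0]; rb=c[3]-c[1]
for e in(near,far,ra,rb): print(np.linalg.norm(e).round(1),np.arctan2(e[1],e[0]).round(3))
print('ctr',np.mean(c,0).round(1))
for u,v in((232,85),(284,85),(344,85),(236,262)): print('rib',ray(d,u,v,12)[:2].round(1))
yaw=.157;Cc=(c[0]+c[1])/2+96*np.array([-np.sin(yaw),np.cos(yaw)]);print(Cc)
W=n['W'];p=W[60:290,140:420].reshape(-1,3);R2=np.array([[np.cos(yaw),np.sin(yaw)],[-np.sin(yaw),np.cos(yaw)]])
l=(p[:,:2]-Cc)@R2.T
k=(abs(l[:,0]-45)<25)|(abs(l[:,0]+40)<20)
for y in range(-104,104,4):
  s=k&(abs(l[:,1]-y)<2)&(p[:,2]<25)
  if s.sum()>5: print(y,np.median(p[s][:,2]).round(1),end='; ')
print()
k=(abs(l[:,1]+80)<8)
for x in range(-100,100,4):
  s=k&(abs(l[:,0]-x)<2)
  if s.sum()>2: print(x,np.median(p[s][:,2]).round(1),end='; ')
"
```

```text
[568.5 225.5]
[408.3 198.2]
[537.3 412.2]
[377.2 386. ]
162.5 0.169
162.2 0.162
189.3 1.736
190.3 1.735
ctr [472.8 305.5]
rib [541.  355.7]
rib [547.  317.1]
rib [554.  272.4]
rib [391.3 340.4]
[473.40117827 306.67929447]
-104 -0.6; -100 -0.7; -96 13.4; -92 12.2; -88 11.4; -84 4.0; -80 3.4; -76 3.4; -72 3.4; -68 3.4; -64 3.4; -60 3.5; -56 3.4; -52 11.2; -48 11.5; -44 11.5; -40 10.6; -36 3.5; -32 3.5; -28 3.5; -24 3.5; -20 3.5; -16 3.6; -12 3.6; -8 4.5; -4 11.5; 0 11.5; 4 11.3; 8 3.7; 12 3.5; 16 3.5; 20 3.6; 24 3.5; 28 3.5; 32 3.5; 36 3.6; 40 10.6; 44 11.6; 48 11.5; 52 11.2; 56 3.6; 60 3.6; 64 3.6; 68 3.6; 72 3.7; 76 3.6; 80 3.6; 84 5.9; 88 11.6; 92 14.0; 96 15.8; 100 16.5; 
-100 -0.6; -96 -0.8; -92 -0.7; -80 12.0; -76 4.0; -72 3.5; -68 3.4; -64 3.7; -60 3.6; -56 3.6; -52 3.5; -48 3.6; -44 3.7; -40 3.7; -36 3.3; -32 3.5; -28 3.5; -24 3.7; -20 3.6; -16 3.7; -12 3.5; -8 3.6; -4 3.5; 0 3.8; 4 3.7; 8 3.7; 12 3.6; 16 3.7; 20 3.5; 24 3.7; 28 3.8; 32 3.8; 36 3.8; 40 3.7; 44 3.9; 48 3.8; 52 3.8; 56 3.7; 60 3.8; 64 3.8; 68 3.9; 72 3.8; 76 4.4; 80 13.5; 84 -0.6; 88 -0.6; 92 -0.6;
```

```bash
cat >> h.py <<'E'
CY=.163; CC=np.array([473.2,306.2])
def case(x,y,z,tilt=0): 
    c=R.from_euler('z',CY); return np.r_[CC,0]+c.apply([x,y,z]), c*R.from_euler('x',tilt)*R.from_euler('x',np.pi)
E
python3 -c "
from h import *
plan(case(3,64,105,.1),case(3,64,35,.1),case(3,64,20,.1))"
```

```text
t 17.4 at [475.7 281.7 148.2] [3.139e+00 1.000e-03 1.540e-01] w 15.3 F [ 0.2 -0.8 -0.4]
[0.37, -8.87, 4.29] [0.102, 0.001, -0.009] dist 99.0
[0.0, 0.7, 6.97] [0.0, 0.0, 0.0] dist 70.0
[0.0, 0.15, 1.49] [0.0, 0.0, 0.0] dist 15.0
```

Request:
step_arm --commands '[0.2, -3, 1.5, 0.05, 0, -0.005, 0, 0.4, -6, 3, 0.1, 0, -0.009, 0, 0.4, -8.9, 4.3, 0.102, 0, -0.009, 0, 0.4, -8.9, 4.3, 0.102, 0, -0.009, 0, 0.4, -8.9, 4.3, 0.102, 0, -0.009, 0, 0.4, -8.9, 4.3, 0.102, 0, -0.009, 0]'

```text
clock: 18.0
eef_pos: [466.6, 370.3, 105.9]
tool_rot: [-3.042, -0.001, 0.163]
force: [-0.4, 0.2, -0.6]
width: 15.2
gripper_force: 60.1
```

Request:
step_arm --commands '[0, 0.2, 2, 0, 0, 0, 0, 0, 0.4, 4, 0, 0, 0, 0, 0, 0.6, 6, 0, 0, 0, 0, 0, 0.7, 7, 0, 0, 0, 0, 0, 0.7, 7, 0, 0, 0, 0, 0, 0.7, 7, 0, 0, 0, 0]'

```text
clock: 18.6
eef_pos: [466.4, 372.0, 36.1]
tool_rot: [-3.04, -0.001, 0.165]
force: [-0.4, -0.5, -0.9]
width: 15.4
gripper_force: 60.1
```

```bash
python3 -c "
from h import *
plan(case(3,64,20,.1))
d=cap('wrist','w9.png')"
```

```text
t 18.6 at [466.4 372.   36.1] [-3.04e+00 -1.00e-03  1.65e-01] w 15.4 F [-0.4 -0.5 -0.9]
[-0.1, 0.37, 1.58] [-0.001, -0.001, 0.002] dist 16.0
```

View pics/w9.png

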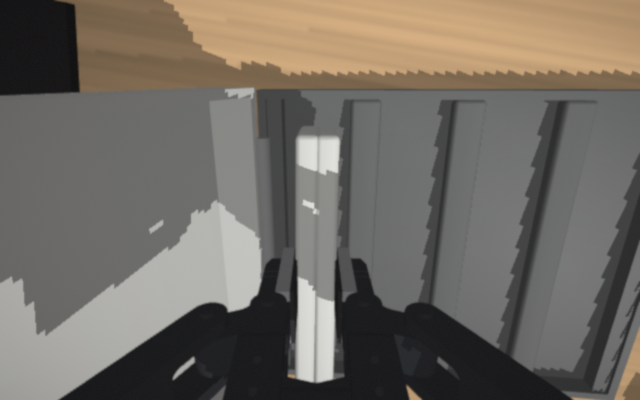

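The clip hangs over the first bay with the lid clear on the left. I'll lower it and release.

Request:
step_arm --commands '[-0.1, 0.3, 0.8, 0, 0, 0, 0, -0.1, 0.3, 1.5, 0, 0, 0, 0, -0.1, 0.3, 1.7, 0, 0, 0, 0, -0.1, 0.3, 1.7, 0, 0, 0, 0, -0.1, 0.3, 1.7, 0, 0, 0, 0.3, -0.1, 0.3, 1.7, 0, 0, 0, 0.3, -0.1, 0.3, 1.7, 0, 0, 0, 0.3, -0.1, 0.3, 1.7, 0, 0, 0, 0.3, -0.1, 0.3, 1.7, 0, 0, 0, 0.3]'

```text
clock: 19.55
eef_pos: [464.9, 370.9, 18.0]
tool_rot: [-3.04, -0.0, 0.166]
force: [0.5, 0.3, 0.7]
width: 25.8
gripper_force: 0.0
```

Request:
step_arm --commands '[0, 0, -1, 0, 0, 0, 0.3, 0, 0, -2.5, 0, 0, 0, 0.3, 0, 0, -5, 0, 0, 0, 0.3, 0, 0, -8, 0, 0, 0, 0.3, 0, 2, -11, 0, 0, 0, 0.3, 0, 4, -13, 0, 0, 0, 0.3, 0, 4, -13, 0, 0, 0, 0.3]'

```text
clock: 20.25
eef_pos: [476.7, 315.8, 147.5]
tool_rot: [-3.04, -0.007, 0.16]
force: [1.5, -0.4, 0.3]
width: 25.5
gripper_force: 0.0
```

```bash
cat > chk.py <<'E'
from h import *
def incase():
    d=cap('wrist');W=cloud(d);I=d['image'].astype(int); l=R.from_euler('z',-CY).apply((W-np.r_[CC,0]).reshape(-1,3)).reshape(W.shape)
    m=(I.min(-1)>85)&(I.max(-1)-I.min(-1)<40)&(abs(l[...,0])<78)&(abs(l[...,1])<90)&(l[...,2]>24)&(l[...,2]<50)
    p=l[m]; 
    for y in(-69,-23,23,69):
        k=p[abs(p[:,1]-y)<16]
        if len(k)>80: print('bay',y,'n',len(k),'x',np.percentile(k[:,0],[1,99]).round(1),'y',np.percentile(k[:,1],[1,99]).round(1),'z',np.percentile(k[:,2],[5,50,95]).round(1))
E
python3 -c "
from chk import *
from clips import *
plan(); incase()
d=cap('top'); clips(cloud(d),d['image'])"
```

```text
t 20.25 at [476.7 315.8 147.5] [-3.04  -0.007  0.16 ] w 25.5 F [ 1.5 -0.4  0.3]
bay 69 n 3645 x [-54.6  64. ] y [57.3 74.9] z [28.1 33.3 34.5]
331 z 29.9 x [568. 697.] y [ 66. 125.]
   fixed yaw -0.047 moving yaw 0.328; at x=630 fixed y 71.7 moving y 104.5
334 z 29.7 x [576. 704.] y [-51.   5.]
   fixed yaw -0.124 moving yaw 0.223; at x=638 fixed y -40.9 moving y -10.3
358 z 29.9 x [418. 547.] y [-69.  -1.]
   fixed yaw -0.080 moving yaw 0.355; at x=480 fixed y -61.8 moving y -24.6
289 z 30.2 x [380. 421.] y [111. 158.]
```

```bash
python3 -c "
from h import *
Q=down(.142)
plan(([634.5,87.3,150],Q),([634.5,87.3,12.5],Q))"
```

```text
t 20.35 at [474.2 318.7 145. ] [-3.039e+00 -2.000e-03  1.640e-01] w 25.6 F [-0.3  0.4 -0.5]
[12.03, 25.27, -3.07] [-0.103, -0.001, 0.022] dist 282.0
[-0.0, -0.0, 13.75] [0.0, 0.0, 0.0] dist 138.0
```

Request:
step_arm --commands '[2, 4.3, -3, -0.05, 0, 0.01, 1, 4, 8.5, -3.1, -0.103, 0, 0.022, 1, 6, 12.7, -3.1, -0.103, 0, 0.022, 1, 8, 17, -3.1, -0.103, 0, 0.022, 1, 10, 21, -3.1, -0.103, 0, 0.022, 1, 12, 25.3, -3.1, -0.103, 0, 0.022, 1, 12, 25.3, -3.1, -0.103, 0, 0.022, 1, 12, 25.3, -3.1, -0.103, 0, 0.022, 1, 12, 25.3, -3.1, -0.103, 0, 0.022, 1]'

```text
clock: 21.25
eef_pos: [632.9, 89.6, 148.0]
tool_rot: [-3.141, 0.002, 0.146]
force: [0.1, 1.3, -0.3]
width: 85.3
gripper_force: 0.0
```

```bash
python3 -c "
from clips import *
d=cap('wrist'); clips(cloud(d),d['image'])
Q=down(.142)
plan(([634.5,87.3,12.5],Q))"
```

```text
103 z 29.5 x [724. 740.] y [140. 157.]
3745 z 29.1 x [569. 699.] y [ 64. 125.]
   fixed yaw -0.049 moving yaw 0.327; at x=631 fixed y 70.2 moving y 102.6
3421 z 29.0 x [577. 705.] y [-53.   4.]
   fixed yaw -0.133 moving yaw 0.221; at x=639 fixed y -42.2 moving y -11.4
756 z 28.4 x [456. 540.] y [-36.  -1.]
86 z 29.4 x [411. 422.] y [133. 149.]
t 21.3 at [633.   89.9 148.3] [-3.142e+00  2.000e-03  1.470e-01] w 85.3 F [-0.2 -0.1 -0.7]
[0.14, 0.28, 13.58] [-0.0, 0.002, 0.005] dist 136.0
```

Request:
step_arm --commands '[0.1, 0.3, 4, 0, 0, 0, 1, 0.1, 0.3, 8, 0, 0, 0, 1, 0.1, 0.3, 11, 0, 0, 0, 1, 0.1, 0.3, 13, 0, 0, 0, 1, 0.1, 0.3, 13.6, 0, 0, 0, 1, 0.1, 0.3, 13.6, 0, 0, 0, 0.7, 0.1, 0.3, 13.6, 0, 0, 0, 0.5, 0.1, 0.3, 13.6, 0, 0, 0, 0.3, 0.1, 0.3, 13.6, 0, 0, 0, 0.1, 0.1, 0.3, 13.6, 0, 0, 0, 0]'

```text
clock: 22.3
eef_pos: [636.5, 83.3, 14.3]
tool_rot: [3.139, -0.002, 0.143]
force: [-1.0, -0.6, 1.8]
width: 15.6
gripper_force: 59.3
```

Request:
step_arm --commands '[0, 0, 0, 0, 0, 0, 0, 0, 0, 0, 0, 0, 0, 0, 0, 0, 0, 0, 0, 0, 0, 0, 0, 0, 0, 0, 0, 0, 0, 0, -1, 0, 0, 0, 0, 0, 0, -3, 0, 0, 0, 0, 0, 0, -6, 0, 0, 0, 0, 0, 0, -10, 0, 0, 0, 0, 0, 0, -12, 0, 0, 0, 0, 0, 0, -12, 0, 0, 0, 0]'

```text
clock: 23.3
eef_pos: [637.7, 84.7, 136.9]
tool_rot: [3.14, -0.006, 0.144]
force: [0.8, 0.0, -1.2]
width: 15.3
gripper_force: 59.2
```

```bash
python3 -c "
from held import *
held()
plan(case(3,23,125),case(3,23,35),case(3,23,19.5))"
```

```text
held n 8730 x [-49.   61.8] y [-8.   7.7] ztop [-16.2 -15.  -13.7]
  x -44 y -8.2..8.2 z -15.1
  x -32 y -8.4..8.0 z -15.1
  x -20 y -8.2..7.8 z -15.0
  x -8 y -7.6..7.2 z -15.1
  x 4 y -7.0..6.6 z -15.1
  x 16 y -7.6..6.5 z -15.1
  x 28 y -7.4..6.6 z -15.0
  x 40 y -7.2..6.5 z -15.0
  x 52 y -7.7..7.0 z -14.9
  x 64 y -7.6..7.2 z -14.6
t 23.35 at [636.1  84.6 134.6] [ 3.14e+00 -2.00e-03  1.44e-01] w 15.4 F [-0.3 -0.3 -1.1]
[-12.7, -26.57, 0.89] [0.001, -0.002, -0.019] dist 295.0
[0.0, -0.0, 9.0] [0.0, 0.0, 0.0] dist 90.0
[0.0, -0.0, 1.55] [0.0, 0.0, 0.0] dist 16.0
```

Request:
step_arm --commands '[-2.1, -4.4, 0.3, 0, 0, 0, 0, -4.2, -8.8, 0.6, 0, 0, 0, 0, -6.3, -13.2, 0.9, 0, 0, -0.01, 0, -8.4, -17.6, 0.9, 0, 0, -0.019, 0, -10.5, -22, 0.9, 0, 0, -0.019, 0, -12.7, -26.6, 0.9, 0, 0, -0.019, 0, -12.7, -26.6, 0.9, 0, 0, -0.019, 0, -12.7, -26.6, 0.9, 0, 0, -0.019, 0]'

```text
clock: 24.15
eef_pos: [469.2, 330.5, 122.0]
tool_rot: [3.139, 0.004, 0.167]
force: [0.4, 0.1, -0.4]
width: 15.4
gripper_force: 59.3
```

Request:
step_arm --commands '[0, 0, 3, 0, 0, 0, 0, 0, 0, 6, 0, 0, 0, 0, 0, 0, 8, 0, 0, 0, 0, 0, 0, 9, 0, 0, 0, 0, 0, 0, 9, 0, 0, 0, 0, 0, 0, 9, 0, 0, 0, 0]'

```text
clock: 24.75
eef_pos: [472.4, 328.5, 33.7]
tool_rot: [3.14, 0.0, 0.161]
force: [-1.1, -0.2, -1.0]
width: 15.5
gripper_force: 59.2
```

```bash
python3 -c "
from h import *
plan(case(3,23,19))"
```

```text
t 24.75 at [472.4 328.5  33.7] [3.14  0.    0.161] w 15.5 F [-1.1 -0.2 -1. ]
[0.02, -0.09, 1.47] [0.002, 0.0, -0.002] dist 15.0
```

Next clip position after release: B at (641,-26), yaw about 0.045.

Request:
step_arm --commands '[0, -0.1, 0.7, 0, 0, 0, 0, 0, -0.1, 1.3, 0, 0, 0, 0, 0, -0.1, 1.5, 0, 0, 0, 0, 0, -0.1, 1.5, 0, 0, 0, 0, 0, -0.1, 1.5, 0, 0, 0, 0.3, 0, -0.1, 1.5, 0, 0, 0, 0.3, 0, -0.1, 1.5, 0, 0, 0, 0.3, 0, -0.1, 1.5, 0, 0, 0, 0.3]'

```text
clock: 25.55
eef_pos: [471.5, 330.2, 18.5]
tool_rot: [3.14, 0.001, 0.162]
force: [0.9, 0.2, -0.8]
width: 25.6
gripper_force: 0.0
```

Request:
step_arm --commands '[0, 0, -1, 0, 0, 0, 0.3, 0, 0, -2.5, 0, 0, 0, 0.3, 0, 0, -5, 0, 0, 0, 0.3, 0, 0, -8, 0, 0, 0, 0.3, 0, 1, -11, 0, 0, 0, 0.3, 0, 3, -13, 0, 0, 0, 0.3, 0, 3, -13, 0, 0, 0, 0.3, 0, 3, -13, 0, 0, 0, 0.3]'

```text
clock: 26.35
eef_pos: [476.6, 301.0, 149.6]
tool_rot: [3.141, -0.001, 0.162]
force: [-0.5, -0.1, -0.6]
width: 25.4
gripper_force: 0.0
```

```bash
python3 -c "
from chk import *
from clips import *
incase()
d=cap('top'); clips(cloud(d),d['image'])
Q=down(.045)
plan(([642,-26.5,150],Q))"
```

```text
bay 23 n 3493 x [-54.9  64.3] y [15.3 33.1] z [31.2 33.3 34.5]
bay 69 n 4158 x [-67.2  63.9] y [57.3 74.9] z [28.1 33.2 34.5]
330 z 30.1 x [575. 704.] y [-51.   5.]
   fixed yaw -0.128 moving yaw 0.226; at x=637 fixed y -40.9 moving y -10.3
359 z 29.7 x [418. 546.] y [-69.  -1.]
   fixed yaw -0.079 moving yaw 0.355; at x=480 fixed y -61.7 moving y -24.7
289 z 30.5 x [380. 421.] y [110. 158.]
t 26.45 at [475.5 301.5 148.1] [3.14e+00 2.00e-03 1.64e-01] w 25.7 F [-0.3 -0.3 -0.4]
[11.09, 35.08, -0.17] [0.001, 0.002, 0.119] dist 368.0
```

Request:
step_arm --commands '[1.3, 4.3, 0, 0, 0, 0.02, 1, 2.7, 8.7, 0, 0, 0, 0.03, 1, 4.1, 13, -0.2, 0, 0, 0.05, 1, 5.5, 17.5, -0.2, 0, 0, 0.06, 1, 6.9, 22, -0.2, 0, 0, 0.08, 1, 8.3, 26.3, -0.2, 0, 0, 0.1, 1, 9.7, 30.7, -0.2, 0, 0, 0.119, 1, 11.1, 35.1, -0.2, 0, 0, 0.119, 1, 11.1, 35.1, -0.2, 0, 0, 0.119, 1, 11.1, 35.1, -0.2, 0, 0, 0.119, 1]'

```text
clock: 27.45
eef_pos: [642.2, -28.4, 149.3]
tool_rot: [3.14, 0.003, 0.041]
force: [0.7, 0.4, -0.0]
width: 84.9
gripper_force: 0.0
```

```bash
python3 -c "
from clips import *
d=cap('wrist'); clips(cloud(d),d['image'])
Q=down(.045)
plan(([642,-26.7,12.5],Q))"
```

```text
3716 z 29.1 x [576. 705.] y [-54.   4.]
   fixed yaw -0.133 moving yaw 0.222; at x=638 fixed y -42.6 moving y -12.5
822 z 29.3 x [455. 550.] y [-72. -58.]
977 z 28.5 x [448. 540.] y [-42.  -2.]
t 27.5 at [641.8 -26.3 149.5] [3.141e+00 3.000e-03 4.400e-02] w 85.6 F [-0.5  0.8  0.7]
[0.06, 0.04, 13.7] [0.0, 0.003, -0.001] dist 137.0
```

Request:
step_arm --commands '[0, 0.1, 4, 0, 0, 0, 1, 0, 0.1, 8, 0, 0, 0, 1, 0, 0.1, 11, 0, 0, 0, 1, 0, 0.1, 13, 0, 0, 0, 1, 0, 0.1, 13.6, 0, 0, 0, 1, 0, 0.1, 13.6, 0, 0, 0, 0.7, 0, 0.1, 13.6, 0, 0, 0, 0.5, 0, 0.1, 13.6, 0, 0, 0, 0.3, 0, 0.1, 13.6, 0, 0, 0, 0.1, 0, 0.1, 13.6, 0, 0, 0, 0]'

```text
clock: 28.5
eef_pos: [643.8, -29.5, 16.3]
tool_rot: [3.139, -0.002, 0.043]
force: [-0.3, -1.3, 4.6]
width: 15.2
gripper_force: 58.8
```

Request:
step_arm --commands '[0, 0, 0, 0, 0, 0, 0, 0, 0, 0, 0, 0, 0, 0, 0, 0, 0, 0, 0, 0, 0, 0, 0, 0, 0, 0, 0, 0, 0, 0, -1, 0, 0, 0, 0, 0, 0, -3, 0, 0, 0, 0, 0, 0, -6, 0, 0, 0, 0, 0, 0, -10, 0, 0, 0, 0, 0, 0, -12, 0, 0, 0, 0, 0, 0, -12, 0, 0, 0, 0]'

```text
clock: 29.5
eef_pos: [644.7, -28.6, 138.8]
tool_rot: [3.14, -0.006, 0.044]
force: [-0.0, 0.2, -1.5]
width: 15.2
gripper_force: 58.4
```

```bash
python3 -c "
from held import *
held()
plan(case(3,-23,125),case(3,-23,35),case(3,-23,19.5))"
```

```text
held n 8802 x [-50.5  61.9] y [-8.4  7.7] ztop [-14.3 -12.9 -11.2]
  x -56 y -4.6..3.7 z -12.9
  x -44 y -8.8..7.3 z -13.5
  x -32 y -9.1..7.6 z -13.4
  x -20 y -8.3..7.4 z -13.3
  x -8 y -7.8..7.2 z -13.1
  x 4 y -7.2..6.6 z -13.0
  x 16 y -7.4..6.8 z -12.8
  x 28 y -7.2..6.7 z -12.7
  x 40 y -7.0..8.0 z -12.6
  x 52 y -7.3..7.8 z -12.3
  x 64 y -7.1..7.7 z -12.0
t 29.55 at [643.3 -28.5 136.5] [ 3.14e+00 -2.00e-03  4.40e-02] w 15.6 F [ 0.3  0.6 -1.3]
[-14.96, -31.93, 1.07] [0.002, -0.002, -0.119] dist 353.0
[0.0, -0.0, 9.0] [0.0, 0.0, 0.0] dist 90.0
[0.0, -0.0, 1.55] [0.0, 0.0, 0.0] dist 16.0
```

Request:
step_arm --commands '[-2, -4.3, 0.3, 0, 0, -0.02, 0, -4, -8.6, 0.6, 0, 0, -0.03, 0, -6, -12.9, 1.1, 0, 0, -0.05, 0, -8, -17.2, 1.1, 0, 0, -0.07, 0, -10, -21.4, 1.1, 0, 0, -0.09, 0, -12, -25.7, 1.1, 0, 0, -0.11, 0, -14, -29.9, 1.1, 0, 0, -0.119, 0, -15, -31.9, 1.1, 0, 0, -0.119, 0, -15, -31.9, 1.1, 0, 0, -0.119, 0, -15, -31.9, 1.1, 0, 0, -0.119, 0]'

```text
clock: 30.55
eef_pos: [477.9, 282.9, 122.2]
tool_rot: [3.138, 0.003, 0.164]
force: [0.1, 0.1, -0.7]
width: 15.3
gripper_force: 58.5
```

Request:
step_arm --commands '[0, 0, 3, 0, 0, 0, 0, 0, 0, 6, 0, 0, 0, 0, 0, 0, 8, 0, 0, 0, 0, 0, 0, 8.8, 0, 0, 0, 0, 0, 0, 8.8, 0, 0, 0, 0, 0, 0, 8.8, 0, 0, 0, 0]'

```text
clock: 31.15
eef_pos: [479.8, 282.6, 36.0]
tool_rot: [3.14, -0.0, 0.161]
force: [0.5, 0.6, -1.6]
width: 15.4
gripper_force: 58.4
```

```bash
python3 -c "
from h import *
plan(case(3,-23,20.5))"
```

```text
t 31.15 at [479.8 282.6  36. ] [ 3.14  -0.     0.161] w 15.4 F [ 0.5  0.6 -1.6]
[0.03, -0.14, 1.55] [0.002, -0.0, -0.002] dist 16.0
```

Request:
step_arm --commands '[0, -0.1, 0.7, 0, 0, 0, 0, 0, -0.1, 1.3, 0, 0, 0, 0, 0, -0.1, 1.5, 0, 0, 0, 0, 0, -0.1, 1.5, 0, 0, 0, 0, 0, -0.1, 1.5, 0, 0, 0, 0.3, 0, -0.1, 1.5, 0, 0, 0, 0.3, 0, -0.1, 1.5, 0, 0, 0, 0.3, 0, -0.1, 1.5, 0, 0, 0, 0.3]'

```text
clock: 31.95
eef_pos: [478.8, 284.3, 20.5]
tool_rot: [3.14, 0.001, 0.162]
force: [-0.4, -0.4, 0.1]
width: 25.3
gripper_force: 0.0
```

Request:
step_arm --commands '[0, 0, -1, 0, 0, 0, 0.3, 0, 0, -2.5, 0, 0, 0, 0.3, 0, 0, -5, 0, 0, 0, 0.3, 0, 0, -8, 0, 0, 0, 0.3, 0, 1, -11, 0, 0, 0, 0.3, 0, 3, -13, 0, 0, 0, 0.3, 0, 3, -13, 0, 0, 0, 0.3, 0, 3, -13, 0, 0, 0, 0.3]'

```text
clock: 32.75
eef_pos: [483.9, 255.1, 151.7]
tool_rot: [3.141, -0.001, 0.162]
force: [0.1, 0.5, 0.7]
width: 25.5
gripper_force: 0.0
```

```bash
python3 -c "
from chk import *
from clips import *
incase()
d=cap('top'); clips(cloud(d),d['image'])
Q=down(.138)
plan(([483,-43.7,150],Q))"
```

```text
bay -23 n 3468 x [-56.2  64. ] y [-31.5 -13.7] z [31.3 33.3 34.5]
bay 23 n 4118 x [-67.2  64.1] y [15.1 32.8] z [28.1 33.3 34.5]
bay 69 n 4369 x [-67.2  64. ] y [57.1 74.6] z [26.7 33.3 34.6]
360 z 29.8 x [418. 546.] y [-69.  -1.]
   fixed yaw -0.080 moving yaw 0.369; at x=480 fixed y -61.7 moving y -24.7
287 z 30.2 x [381. 421.] y [110. 158.]
t 32.85 at [482.8 255.7 150.2] [3.14e+00 2.00e-03 1.63e-01] w 25.7 F [ 0.1 -0.7 -0.6]
[-4.86, 29.55, 0.06] [0.001, 0.002, 0.025] dist 299.0
```

Request:
step_arm --commands '[-0.7, 4.3, 0, 0, 0, 0.01, 1, -1.4, 8.6, 0, 0, 0, 0.025, 1, -2.1, 12.9, 0, 0, 0, 0.025, 1, -2.8, 17.2, 0, 0, 0, 0.025, 1, -3.5, 21.5, 0, 0, 0, 0.025, 1, -4.2, 25.8, 0, 0, 0, 0.025, 1, -4.9, 29.6, 0, 0, 0, 0.025, 1, -4.9, 29.6, 0, 0, 0, 0.025, 1, -4.9, 29.6, 0, 0, 0, 0.025, 1]'

```text
clock: 33.75
eef_pos: [482.7, -45.2, 150.2]
tool_rot: [3.141, 0.002, 0.136]
force: [-0.1, 0.3, -0.2]
width: 85.4
gripper_force: 0.0
```

```bash
python3 -c "
from clips import *
d=cap('wrist'); clips(cloud(d),d['image'])
Q=down(.138)
plan(([483,-43.9,12.5],Q))"
```

```text
3681 z 29.1 x [418. 548.] y [-72.  -3.]
   fixed yaw -0.082 moving yaw 0.357; at x=480 fixed y -63.5 moving y -26.8
2402 z 29.6 x [380. 422.] y [108. 156.]
t 33.8 at [482.9 -43.9 150.3] [3.141e+00 2.000e-03 1.380e-01] w 85.3 F [-0.3  0.8 -0.6]
[0.04, -0.0, 13.78] [0.0, 0.002, 0.0] dist 138.0
```

Request:
step_arm --commands '[0, 0.1, 4, 0, 0, 0, 1, 0, 0.1, 8, 0, 0, 0, 1, 0, 0.1, 11, 0, 0, 0, 1, 0, 0.1, 13, 0, 0, 0, 1, 0, 0.1, 13.7, 0, 0, 0, 1, 0, 0.1, 13.7, 0, 0, 0, 0.7, 0, 0.1, 13.7, 0, 0, 0, 0.5, 0, 0.1, 13.7, 0, 0, 0, 0.3, 0, 0.1, 13.7, 0, 0, 0, 0.1, 0, 0.1, 13.7, 0, 0, 0, 0]'

```text
clock: 34.8
eef_pos: [484.3, -47.0, 15.2]
tool_rot: [3.139, -0.002, 0.137]
force: [-0.1, -0.5, 7.2]
width: 15.4
gripper_force: 58.6
```

Request:
step_arm --commands '[0, 0, 0, 0, 0, 0, 0, 0, 0, 0, 0, 0, 0, 0, 0, 0, 0, 0, 0, 0, 0, 0, 0, 0, 0, 0, 0, 0, 0, 0, -1, 0, 0, 0, 0, 0, 0, -3, 0, 0, 0, 0, 0, 0, -6, 0, 0, 0, 0, 0, 0, -10, 0, 0, 0, 0, 0, 0, -12, 0, 0, 0, 0, 0, 0, -12, 0, 0, 0, 0]'

```text
clock: 35.8
eef_pos: [485.0, -46.1, 137.3]
tool_rot: [3.139, -0.005, 0.138]
force: [0.1, 0.4, -1.2]
width: 15.1
gripper_force: 58.9
```

```bash
python3 -c "
from held import *
held()
plan(case(3,-68,125),case(3,-68,37))"
```

```text
held n 7942 x [-49.9  62.6] y [-8.   7.7] ztop [-15.3 -14.1 -12.7]
  x -56 y -2.3..1.9 z -13.6
  x -44 y -8.3..8.2 z -14.3
  x -32 y -8.0..8.0 z -14.2
  x -20 y -7.9..7.9 z -14.2
  x -8 y -7.6..6.8 z -14.2
  x 4 y -6.7..6.2 z -14.2
  x 16 y -6.9..6.1 z -14.2
  x 28 y -7.1..5.9 z -14.1
  x 40 y -6.9..5.8 z -14.0
  x 52 y -7.9..6.7 z -13.9
  x 64 y -7.7..7.0 z -13.6
t 35.85 at [484.  -46.  135.7] [ 3.14e+00 -2.00e-03  1.38e-01] w 15.3 F [ 0.1 -0.8 -1.1]
[4.24, -28.24, 1.02] [0.002, -0.002, -0.025] dist 286.0
[0.0, -0.0, 8.8] [0.0, 0.0, 0.0] dist 88.0
```

Request:
step_arm --commands '[0.6, -4, 0.3, 0, 0, -0.01, 0, 1.2, -8, 0.6, 0, 0, -0.02, 0, 1.8, -12, 1, 0, 0, -0.025, 0, 2.4, -16, 1, 0, 0, -0.025, 0, 3, -20, 1, 0, 0, -0.025, 0, 3.6, -24, 1, 0, 0, -0.025, 0, 4.2, -28.2, 1, 0, 0, -0.025, 0, 4.2, -28.2, 1, 0, 0, -0.025, 0, 4.2, -28.2, 1, 0, 0, -0.025, 0]'

```text
clock: 36.75
eef_pos: [484.7, 239.7, 122.2]
tool_rot: [3.139, 0.004, 0.165]
force: [-0.1, -0.7, -0.4]
width: 15.2
gripper_force: 59.0
```

Request:
step_arm --commands '[0, 0, 3, 0, 0, 0, 0, 0, 0, 6, 0, 0, 0, 0, 0, 0, 8, 0, 0, 0, 0, 0, 0, 8.8, 0, 0, 0, 0, 0, 0, 8.8, 0, 0, 0, 0, 0, 0, 8.8, 0, 0, 0, 0]'

```text
clock: 37.35
eef_pos: [486.7, 238.0, 36.0]
tool_rot: [3.14, 0.0, 0.161]
force: [-0.4, 0.8, -0.6]
width: 14.8
gripper_force: 58.9
```

```bash
python3 -c "
from h import *
plan(case(3,-68,19.5))"
```

```text
t 37.35 at [486.7 238.   36. ] [3.14  0.    0.161] w 14.8 F [-0.4  0.8 -0.6]
[0.08, -0.15, 1.65] [0.002, 0.0, -0.002] dist 17.0
```

Request:
step_arm --commands '[0, -0.1, 0.7, 0, 0, 0, 0, 0, -0.1, 1.4, 0, 0, 0, 0, 0, -0.1, 1.6, 0, 0, 0, 0, 0, -0.1, 1.6, 0, 0, 0, 0, 0, -0.1, 1.6, 0, 0, 0, 0.3, 0, -0.1, 1.6, 0, 0, 0, 0.3, 0, -0.1, 1.6, 0, 0, 0, 0.3, 0, -0.1, 1.6, 0, 0, 0, 0.3]'

```text
clock: 38.15
eef_pos: [486.1, 239.7, 19.6]
tool_rot: [3.14, 0.001, 0.162]
force: [-0.3, 0.3, -0.4]
width: 25.5
gripper_force: 0.0
```

Request:
step_arm --commands '[0, 0, -1, 0, 0, 0, 0.3, 0, 0, -2.5, 0, 0, 0, 0.3, 0, 0, -5, 0, 0, 0, 0.3, 0, 0, -8, 0, 0, 0, 0.3, 0, 0, -12, 0, 0, 0, 0.3, 0, 0, -16, 0, 0, 0, 0.3, 0, 0, -18, 0, 0, 0, 0.3, 0, 0, -18, 0, 0, 0, 0.3]'

```text
clock: 38.95
eef_pos: [488.1, 240.9, 203.5]
tool_rot: [-3.141, -0.006, 0.162]
force: [-0.3, 0.1, -0.0]
width: 25.4
gripper_force: 0.0
```

```bash
python3 -c "
from chk import *
incase()
d=cap('top','t10.png'); W=cloud(d); l=R.from_euler('z',-CY).apply((W-np.r_[CC,0]).reshape(-1,3)); 
for z in(60,100,140,180,195):
  k=l[(abs(l[:,2]-z)<8)&(abs(l[:,0])<70)&(l[:,1]>60)&(l[:,1]<220)]
  if len(k): print(z,len(k),np.percentile(k[:,1],[2,98]).round(1))
k=l[(abs(l[:,0])<70)&(l[:,1]>90)&(l[:,1]<230)];print('lid top',np.percentile(k[:,2],99.5).round(1))
print(ctrl.read_state()['qpos'].round(2))
plan(case(0,150,305),case(0,235,300),case(0,235,182),case(0,45,180))
cv2.imwrite('pics/c10.png',cv2.resize(d['image'][130:330,0:320],(800,500),interpolation=3)[:,:,::-1])"
```

```text
bay -69 n 2710 x [-67.   64.2] y [-75.9 -58.3] z [31.8 33.2 34.5]
bay -23 n 1655 x [-67.1  63.2] y [-17.5  -7.1] z [26.9 29.4 30.7]
bay 23 n 3740 x [-67.5  64. ] y [ 7.3 32.8] z [27.9 32.9 34.5]
bay 69 n 3159 x [-67.6  64.1] y [57.2 74.9] z [26.8 33.3 34.6]
lid top 21.7
[-0.65  0.52  0.21  1.86 -0.14  0.78 -1.78]
t 39.05 at [485.9 240.  200. ] [3.14  0.    0.163] w 25.4 F [-0.1  0.1 -0.3]
[-0.19, -21.72, -10.52] [0.001, 0.0, -0.0] dist 241.0
[-0.0, -8.5, 0.5] [0.0, 0.0, 0.0] dist 85.0
[0.0, -0.0, 11.8] [0.0, 0.0, 0.0] dist 118.0
[0.0, 19.0, 0.2] [0.0, 0.0, 0.0] dist 190.0
```

View pics/c10.png

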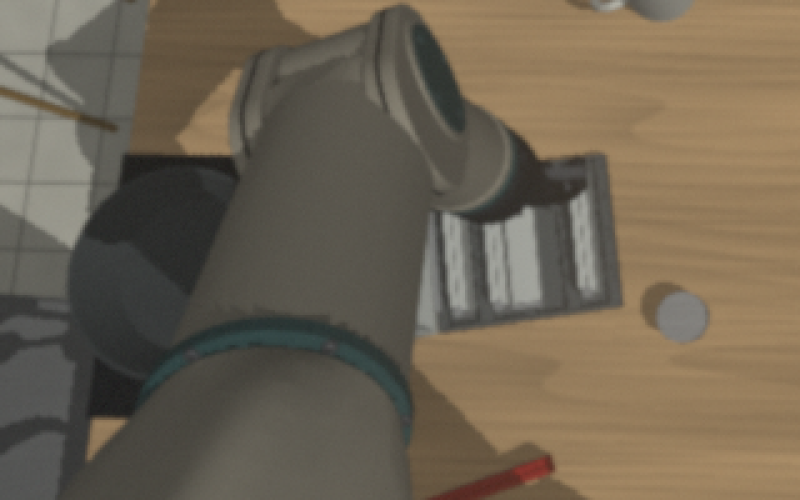

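In the top view one clip, in the -23 bay, now lies on its side at about (523,255). I'll get a near view before mending it.

Request:
step_arm --commands '[-2, -3, -1, 0, 0, 0, 0.3, -4, -5, -2, 0, 0, 0, 0.3, -4, -5, -2, 0, 0, 0, 0.3, -4, -5, -2, 0, 0, 0, 0.3]'

```text
clock: 39.45
eef_pos: [437.8, 282.8, 218.5]
tool_rot: [3.139, 0.003, 0.164]
force: [0.1, -1.2, 0.1]
width: 25.6
gripper_force: 0.0
```

```bash
python3 -c "
from h import *
plan()
d=cap('wrist'); W=cloud(d); l=R.from_euler('z',-CY).apply((W-np.r_[CC,0]).reshape(-1,3)); I=d['image'].reshape(-1,3).astype(int)
for x in(-55,-30,0,30,55):
  print(x,[(y,int(np.median(l[k][:,2]).round())) for y in range(-90,90,3) for k in [(abs(l[:,0]-x)<5)&(abs(l[:,1]-y)<1.5)] if k.sum()>3])
cv2.imwrite('pics/c11.png',d['image'][:,:,::-1])"
```

```text
t 39.45 at [437.8 282.8 218.5] [3.139e+00 3.000e-03 1.640e-01] w 25.6 F [ 0.1 -1.2  0.1]
-55 [(-90, 12), (-87, 11), (-84, 4), (-81, 4), (-75, 33), (-72, 33), (-69, 33), (-66, 33), (-63, 33), (-60, 33), (-57, 11), (-54, 5), (-51, 12), (-48, 12), (-45, 12), (-42, 12), (-39, 4), (-36, 3), (-33, 3), (-30, 3), (-27, 3), (-24, 4), (-21, 3), (-18, 4), (-15, 29), (-12, 29), (-9, 30), (-6, 30), (-3, 30), (0, 29), (3, 30), (6, 30), (9, 29), (12, 29), (15, 25), (18, 34), (21, 34), (24, 33), (27, 34), (30, 33), (33, 33), (39, 9), (42, 12), (45, 11), (48, 11), (51, 11), (54, 4), (57, 18), (60, 34), (63, 34), (66, 33), (69, 34), (72, 34), (75, 33), (84, 6), (87, 12)]
-30 [(-90, 11), (-87, 12), (-84, 4), (-81, 3), (-78, 298), (-75, 297), (-72, 294), (-69, 292), (-66, 289), (-63, 289), (-60, 289), (-57, 282), (-54, 276), (-51, 272), (-48, 269), (-45, 268), (-42, 259), (-39, 262), (-36, 261), (-33, 256), (-30, 249), (-27, 293), (-24, 294), (-21, 295), (-18, 295), (-15, 295), (-12, 295), (-9, 294), (-6, 291), (-3, 252), (0, 255), (3, 265), (6, 261), (9, 260), (12, 268), (15, 270), (18, 274), (21, 279)
[... 1221 characters left out ...]
, (45, 11), (48, 12), (51, 12), (54, 4), (57, 17), (60, 33), (63, 34), (66, 33), (69, 33), (72, 34), (75, 33), (84, 5), (87, 12)]
55 [(-90, 11), (-87, 11), (-84, 5), (-81, 4), (-75, 33), (-72, 33), (-69, 33), (-66, 33), (-63, 33), (-60, 33), (-57, 8), (-54, 3), (-51, 11), (-48, 11), (-45, 12), (-42, 12), (-39, 7), (-36, 4), (-33, 3), (-30, 4), (-27, 3), (-24, 3), (-21, 3), (-18, 4), (-15, 30), (-12, 29), (-9, 30), (-6, 30), (-3, 30), (0, 29), (3, 30), (6, 30), (9, 30), (12, 29), (15, 24), (18, 33), (21, 33), (24, 33), (27, 34), (30, 33), (33, 33), (39, 7), (42, 12), (45, 12), (48, 12), (51, 11), (54, 5), (57, 17), (60, 33), (63, 34), (66, 33), (69, 34), (72, 33), (75, 33), (84, 5), (87, 12)]
```

View pics/c11.png

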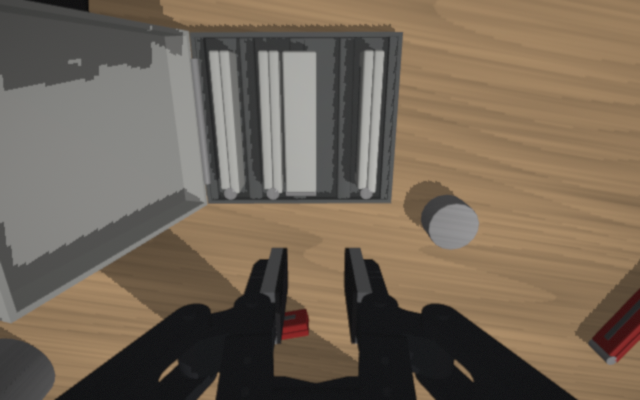

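The near view confirms it: the -23 clip, still folded, lies flat across the middle rib at (300,122), spanning y from -16 to +14. Its edge overhangs the empty bay, so pressing down on that edge should tip it about the rib's corner and stand it up in the bay.

```bash
python3 -c "
from h import *
plan(case(0,-26.5,120),case(0,-26.5,45))"
```

```text
t 39.5 at [438.5 282.1 218.5] [3.138e+00 2.000e-03 1.620e-01] w 25.5 F [-0.2  0.2 -0.1]
[3.84, 0.8, 9.84] [0.003, 0.002, -0.001] dist 106.0
[0.0, -0.0, 7.5] [0.0, 0.0, 0.0] dist 75.0
```

Request:
step_arm --commands '[2, 0.4, 4, 0, 0, 0, 0, 3.8, 0.8, 8, 0, 0, 0, 0, 3.8, 0.8, 10, 0, 0, 0, 0, 3.8, 0.8, 14, 0, 0, 0, 0, 3.8, 0.8, 17, 0, 0, 0, 0, 3.8, 0.8, 17.4, 0, 0, 0, 0, 3.8, 0.8, 17.4, 0, 0, 0, 0, 3.8, 0.8, 17.4, 0, 0, 0, 0]'

```text
clock: 40.3
eef_pos: [478.5, 280.8, 46.5]
tool_rot: [3.14, -0.001, 0.162]
force: [0.3, -0.2, 0.2]
width: 0.1
gripper_force: 0.0
```

```bash
python3 -c "
from h import *
plan(case(0,-26.5,29),case(0,-37.7,20))"
```

```text
t 40.3 at [478.5 280.8  46.5] [ 3.14e+00 -1.00e-03  1.62e-01] w 0.1 F [ 0.3 -0.2  0.2]
[-0.11, 0.05, 1.75] [0.001, -0.001, -0.001] dist 18.0
[0.0, 1.12, 0.9] [0.0, 0.0, 0.0] dist 14.0
```

Request:
step_arm --commands '[-0.1, 0.1, 1.2, 0, 0, 0, 0, -0.1, 0.1, 1.7, 0, 0, 0, 0, -0.1, 0.2, 1.85, 0, 0, 0, 0, -0.1, 0.4, 1.95, 0, 0, 0, 0, -0.1, 0.6, 2.1, 0, 0, 0, 0, -0.1, 0.8, 2.3, 0, 0, 0, 0, -0.1, 1, 2.5, 0, 0, 0, 0, -0.1, 1.1, 2.65, 0, 0, 0, 0, -0.1, 1.2, 2.7, 0, 0, 0, 0, -0.1, 1.2, 2.7, 0, 0, 0, 0]'

```text
clock: 41.3
eef_pos: [478.2, 268.7, 18.4]
tool_rot: [3.14, 0.001, 0.162]
force: [0.3, -0.2, 0.4]
width: -0.0
gripper_force: 0.0
```

```bash
cat > prof.py <<'E'
from h import *
def prof(xs=(20,50)):
    d=cap('wrist'); W=cloud(d); l=R.from_euler('z',-CY).apply((W-np.r_[CC,0]).reshape(-1,3))
    for x in xs: print(x,[(y,int(np.median(l[k][:,2]).round())) for y in range(-87,60,3) for k in [(abs(l[:,0]-x)<5)&(abs(l[:,1]-y)<1.5)] if k.sum()>3])
E
python3 -c "
from prof import *
plan(); prof()"
```

```text
t 41.3 at [478.2 268.7  18.4] [3.14e+00 1.00e-03 1.62e-01] w -0.0 F [ 0.3 -0.2  0.4]
20 [(-87, 11), (-84, 7), (-75, 33), (-72, 33), (-69, 33), (-66, 33), (-63, 33), (-60, 33), (-57, 17), (-54, 96), (-51, 93), (-48, 92), (-45, 94), (-42, 88), (-39, 9), (-36, 4), (-33, 90), (-30, 94), (-27, 93), (-24, 94), (-21, 95), (-18, 14), (-15, 29), (-12, 30), (-9, 30), (-6, 30), (-3, 29), (0, 30), (3, 30), (6, 29), (9, 29), (12, 29), (15, 29), (18, 33), (21, 34), (24, 33), (27, 34), (30, 33), (33, 33), (45, 12), (48, 12), (51, 11), (57, 21)]
50 [(-87, 11), (-84, 9), (-78, 31), (-75, 33), (-72, 33), (-69, 33), (-66, 33), (-63, 34), (-60, 32), (-57, 4), (-54, 4), (-51, 11), (-48, 11), (-45, 11), (-42, 11), (-39, 4), (-36, 3), (-33, 4), (-30, 4), (-27, 3), (-24, 3), (-21, 3), (-18, 14), (-15, 29), (-12, 30), (-9, 30), (-6, 30), (-3, 29), (0, 30), (3, 29), (6, 29), (9, 30), (12, 29), (15, 29), (18, 34), (21, 34), (24, 33), (27, 34), (30, 34), (33, 33), (45, 12), (48, 12), (51, 11), (54, 10), (57, 21)]
```

The fingertip is narrower than I assumed and missed the edge. I'll raise it and repeat about 8 mm closer to the rib.

```bash
python3 -c "
from h import *
plan(case(0,-37,45),case(0,-18.5,40),case(0,-18.5,28))"
```

```text
t 41.35 at [478.2 268.9  18.5] [3.14e+00 1.00e-03 1.62e-01] w 0.1 F [-0.6  0.3  0. ]
[0.11, -0.06, -2.65] [0.002, 0.001, -0.001] dist 27.0
[-0.0, -1.85, 0.5] [0.0, 0.0, 0.0] dist 19.0
[0.0, -0.0, 1.2] [0.0, 0.0, 0.0] dist 12.0
```

Request:
step_arm --commands '[0, 0, -1.5, 0, 0, 0, 0, 0, 0, -2.6, 0, 0, 0, 0, 0, -1, -2.6, 0, 0, 0, 0, 0, -1.9, -2.2, 0, 0, 0, 0, 0, -1.9, -2.2, 0, 0, 0, 0, 0, -1.9, -1.5, 0, 0, 0, 0, 0, -1.9, -1.2, 0, 0, 0, 0, 0, -1.9, -1, 0, 0, 0, 0, 0, -1.9, -0.9, 0, 0, 0, 0]'

```text
clock: 42.25
eef_pos: [475.2, 283.7, 27.5]
tool_rot: [3.136, 0.003, 0.16]
force: [-0.6, -8.4, 13.2]
width: 0.3
gripper_force: 7.1
```

```bash
python3 -c "
from prof import *
plan(case(0,-18.5,27)); prof((50,))"
```

```text
t 42.25 at [475.2 283.7  27.5] [3.136e+00 3.000e-03 1.600e-01] w 0.3 F [-0.6 -8.4 13.2]
[0.16, -0.4, 0.05] [0.006, 0.003, -0.003] dist 4.0
50 [(-87, 11), (-84, 11), (-75, 33), (-72, 33), (-69, 33), (-66, 33), (-63, 33), (-60, 30), (-57, 7), (-54, 4), (-51, 11), (-48, 12), (-45, 11), (-42, 11), (-39, 7), (-36, 3), (-33, 3), (-30, 3), (-27, 4), (-24, 4), (-21, 4), (-18, 27), (-15, 28), (-12, 28), (-9, 29), (-6, 30), (-3, 30), (0, 31), (3, 32), (6, 32), (9, 31), (12, 20), (15, 23), (18, 34), (21, 33), (24, 33), (27, 34), (30, 33), (33, 33), (42, 12), (45, 12), (48, 12), (51, 11), (54, 10), (57, 20)]
```

It is tilting now (about 0.2 rad). I'll follow it down and outward.

Request:
step_arm --commands '[0, 0.3, 0.1, 0, 0, 0, 0, 0, 0.5, 0.2, 0, 0, 0, 0, 0, 0.6, 0.3, 0, 0, 0, 0, 0, 0.7, 0.45, 0, 0, 0, 0, 0, 0.8, 0.6, 0, 0, 0, 0, 0, 0.8, 0.6, 0, 0, 0, 0]'

```text
clock: 42.9
eef_pos: [476.4, 276.8, 20.9]
tool_rot: [3.137, 0.003, 0.16]
force: [0.2, -7.0, 2.9]
width: -0.2
gripper_force: 3.6
```

```bash
python3 -c "
from prof import *
plan(); prof((50,))"
```

```text
t 42.9 at [476.4 276.8  20.9] [3.137e+00 3.000e-03 1.600e-01] w -0.2 F [ 0.2 -7.   2.9]
50 [(-87, 11), (-84, 10), (-75, 33), (-72, 33), (-69, 33), (-66, 33), (-63, 33), (-60, 31), (-57, 5), (-54, 4), (-51, 11), (-48, 11), (-45, 12), (-42, 11), (-39, 7), (-36, 4), (-33, 3), (-30, 3), (-27, 4), (-24, 20), (-21, 22), (-18, 25), (-15, 28), (-12, 31), (-9, 35), (-6, 36), (-3, 35), (0, 31), (3, 29), (6, 26), (12, 4), (15, 21), (18, 33), (21, 34), (24, 33), (27, 33), (30, 34), (33, 33), (42, 12), (45, 12), (48, 12), (51, 11), (57, 21)]
```

The clip is at about 45 degrees with its centre past the rib edge. I'll draw the finger away sideways so it drops upright.

Request:
step_arm --commands '[0, 0.3, 0, 0, 0, 0, 0, 0, 0.6, 0, 0, 0, 0, 0, 0, 0.9, 0, 0, 0, 0, 0, 0, 1.1, 0, 0, 0, 0, 0, 0, 1.3, 0, 0, 0, 0, 0, 0, 1.4, -0.3, 0, 0, 0, 0, 0, 1.4, -1.5, 0, 0, 0, 0, 0, 1.4, -3.5, 0, 0, 0, 0]'

```text
clock: 43.75
eef_pos: [478.0, 265.7, 56.7]
tool_rot: [3.139, 0.003, 0.162]
force: [0.2, -0.4, 0.3]
width: 0.1
gripper_force: 0.0
```

```bash
python3 -c "
from prof import *
plan(); prof((0,50,))"
```

```text
t 43.75 at [478.  265.7  56.7] [3.139e+00 3.000e-03 1.620e-01] w 0.1 F [ 0.2 -0.4  0.3]
0 [(-87, 11), (-84, 4), (-81, 3), (-78, 130), (-75, 126), (-72, 34), (-69, 111), (-66, 113), (-63, 112), (-60, 34), (-57, 18), (-54, 4), (-51, 11), (-48, 11), (-45, 12), (-42, 94), (-39, 94), (-36, 4), (-33, 3), (-30, 3), (-27, 16), (-24, 20), (-21, 24), (-18, 112), (-15, 113), (-12, 111), (-9, 35), (-6, 126), (-3, 129), (0, 29), (3, 27), (9, 4), (12, 3), (15, 20), (18, 34), (21, 34), (24, 33), (27, 34), (30, 34), (33, 33), (42, 12), (45, 12), (48, 12), (51, 11), (57, 20)]
50 [(-87, 11), (-84, 4), (-78, 31), (-75, 33), (-72, 33), (-69, 33), (-66, 33), (-63, 33), (-60, 33), (-57, 4), (-54, 4), (-51, 11), (-48, 12), (-45, 12), (-42, 12), (-39, 9), (-36, 3), (-33, 4), (-30, 4), (-27, 16), (-24, 20), (-21, 23), (-18, 26), (-15, 29), (-12, 32), (-9, 35), (-6, 35), (-3, 33), (0, 29), (3, 27), (9, 3), (12, 3), (15, 21), (18, 34), (21, 34), (24, 33), (27, 34), (30, 34), (33, 33), (42, 12), (45, 12), (48, 12), (51, 11), (57, 20)]
```

The clip rests leaning at about 45° on the rib, with its ridge at y = -8, z = 36. I'll push that ridge toward -y with the tilted, shut fingers so it stands on edge.

```bash
python3 -c "
from h import *
plan(case(0,0,85,.35),case(0,14,85,.35),case(0,14,33.7,.35),case(0,-10,33.7,.35))"
```

```text
t 43.8 at [480.1 266.8  60.1] [ 3.142e+00 -3.000e-03  1.620e-01] w -0.1 F [0.6 0.6 1.9]
[-0.04, -4.0, -2.49] [0.35, -0.003, -0.0] dist 47.0
[0.0, -1.32, 0.48] [0.0, 0.0, 0.0] dist 14.0
[-0.0, 1.76, 4.82] [0.0, 0.0, 0.0] dist 51.0
[-0.0, 2.25, -0.82] [0.0, 0.0, 0.0] dist 24.0
```

Request:
step_arm --commands '[0, 0, -2.5, 0, 0, 0, 0, 0, -2, -2.5, 0.12, 0, 0, 0, 0, -4, -2.5, 0.24, 0, 0, 0, 0, -5.4, -2.5, 0.35, 0, 0, 0, 0, -5.4, -2.5, 0.35, 0, 0, 0, 0, -5.4, -2.5, 0.35, 0, 0, 0]'

```text
clock: 44.4
eef_pos: [470.8, 318.1, 81.7]
tool_rot: [-2.795, 0.001, 0.16]
force: [0.3, -0.7, -0.1]
width: 0.1
gripper_force: 0.0
```

```bash
python3 -c "
from h import *
plan(case(0,14,33.7,.35),case(0,-10,33.7,.35))"
```

```text
t 44.4 at [470.8 318.1  81.7] [-2.795e+00  1.000e-03  1.600e-01] w 0.1 F [ 0.3 -0.7 -0.1]
[0.05, 1.45, 4.57] [0.003, -0.0, -0.003] dist 48.0
[-0.0, 2.25, -0.82] [0.0, 0.0, 0.0] dist 24.0
```

Request:
step_arm --commands '[0, 0.8, 2.3, 0, 0, 0, 0, 0, 1.4, 4, 0, 0, 0, 0, 0, 1.5, 4.6, 0, 0, 0, 0, 0, 1.5, 4.6, 0, 0, 0, 0, 0, 2, 4.4, 0, 0, 0, 0, 0, 2.5, 4.2, 0, 0, 0, 0, 0, 2.9, 4.1, 0, 0, 0, 0, 0, 3.3, 3.9, 0, 0, 0, 0, 0, 3.7, 3.8, 0, 0, 0, 0, 0, 3.7, 3.8, 0, 0, 0, 0]'

```text
clock: 45.4
eef_pos: [473.4, 299.7, 35.3]
tool_rot: [-2.791, -0.0, 0.164]
force: [-2.3, -0.1, 15.2]
width: -0.2
gripper_force: 7.1
```

```bash
python3 -c "
from prof import *
plan(); prof((40,55,))"
```

```text
t 45.4 at [473.4 299.7  35.3] [-2.791 -0.     0.164] w -0.2 F [-2.3 -0.1 15.2]
40 [(-87, 11), (-84, 4), (-81, 4), (-78, 31), (-75, 33), (-72, 34), (-69, 33), (-66, 33), (-63, 33), (-60, 33), (-57, 4), (-54, 4), (-51, 11), (-48, 11), (-45, 11), (-42, 11), (-39, 9), (-36, 3), (-33, 3), (-30, 13), (-27, 22), (-24, 31), (-21, 36), (-18, 35), (-15, 34), (-12, 33), (-9, 32), (-6, 31), (0, 12), (3, 12), (6, 11), (9, 4), (12, 4), (15, 20), (18, 34), (21, 34), (24, 33), (27, 33), (30, 34), (33, 33), (45, 12), (48, 12), (51, 12), (57, 21)]
55 [(-87, 11), (-84, 4), (-81, 3), (-78, 31), (-75, 33), (-72, 34), (-69, 33), (-66, 33), (-63, 33), (-60, 33), (-57, 4), (-54, 4), (-51, 11), (-48, 12), (-45, 11), (-42, 11), (-39, 10), (-36, 4), (-33, 4), (-30, 13), (-27, 22), (-24, 30), (-21, 36), (-18, 35), (-15, 34), (-12, 33), (-9, 32), (-6, 31), (0, 13), (3, 12), (6, 11), (9, 4), (12, 4), (15, 21), (18, 34), (21, 34), (24, 33), (27, 34), (30, 34), (33, 33), (45, 12), (48, 12), (51, 11), (54, 10), (57, 21)]
```

Nearly upright now: the ridge is at y = -21, and the top face follows the fingertip. I'll lift away and let it settle.

Request:
step_arm --commands '[0, -0.1, -0.5, 0, 0, 0, 0, 0, -0.4, -1.2, 0, 0, 0, 0, 0, -1, -3, 0, 0, 0, 0, 0, -2, -6, 0, 0, 0, 0, 0, -3, -9, -0.12, 0, 0, 0, 0, -3, -10, -0.24, 0, 0, 0, 0, -3, -10, -0.35, 0, 0, 0, 0, -3, -10, -0.35, 0, 0, 0]'

```text
clock: 46.25
eef_pos: [472.4, 299.2, 138.6]
tool_rot: [3.141, -0.002, 0.174]
force: [-1.0, 0.8, -0.0]
width: -0.2
gripper_force: 0.0
```

```bash
python3 -c "
from chk import *
from prof import *
plan(case(0,-23,55)); prof((40,)); incase()"
```

```text
t 46.25 at [472.4 299.2 138.6] [ 3.141e+00 -2.000e-03  1.740e-01] w -0.2 F [-1.   0.8 -0. ]
[0.16, 1.62, 8.36] [0.001, -0.002, 0.011] dist 85.0
40 [(-87, 12), (-84, 8), (-75, 33), (-72, 33), (-69, 33), (-66, 33), (-63, 33), (-60, 33), (-57, 18), (-54, 4), (-51, 11), (-48, 12), (-45, 11), (-42, 11), (-39, 7), (-36, 3), (-30, 33), (-27, 34), (-24, 33), (-21, 33), (-18, 33), (-15, 33), (-12, 4), (-9, 3), (-6, 11), (-3, 11), (0, 12), (3, 12), (6, 11), (9, 4), (12, 4), (15, 17), (18, 33), (21, 33), (24, 33), (27, 34), (30, 34), (33, 33), (39, 8), (42, 12), (45, 12), (48, 11), (51, 12), (54, 4), (57, 18)]
bay -69 n 4177 x [-67.1  64.4] y [-75.8 -58.3] z [31.7 33.2 34.3]
bay -23 n 3755 x [-52.6  64. ] y [-32.4 -14.8] z [31.7 33.2 34.4]
bay 23 n 4333 x [-67.6  63.9] y [15.2 33. ] z [31.2 33.3 34.5]
bay 69 n 4614 x [-67.2  64. ] y [57.2 74.8] z [27.9 33.2 34.5]
```

All four clips stand on edge, folded, one in each bay. Next is the lid: up, over it, and down behind it.

```bash
python3 -c "
from h import *
plan(case(0,-20,305),case(0,235,305),case(0,235,182),case(0,45,180))
d=cap('top'); W=cloud(d); l=R.from_euler('z',-CY).apply((W-np.r_[CC,0]).reshape(-1,3))
for y in range(90,300,12):
  k=l[(abs(l[:,0])<80)&(abs(l[:,1]-y)<6)&(l[:,2]<240)]
  if len(k)>5: print(y,np.percentile(k[:,2],[2,50,99]).round())
"
```

```text
t 46.35 at [473.5 293.2 137.4] [3.14e+00 1.00e-03 1.66e-01] w -0.2 F [-0.5 -0.8  0.3]
[0.16, 0.74, -16.76] [0.001, 0.001, 0.003] dist 168.0
[-0.0, -25.5, -0.0] [0.0, 0.0, 0.0] dist 255.0
[0.0, -0.0, 12.3] [0.0, 0.0, 0.0] dist 123.0
[0.0, 19.0, 0.2] [0.0, 0.0, 0.0] dist 190.0
90 [ 3. 13. 19.]
102 [11. 17. 22.]
114 [10. 15. 19.]
126 [11. 30. 52.]
138 [47. 67. 95.]
150 [ 85.  97. 110.]
198 [-2.  1.  4.]
```

Request:
step_arm --commands '[0.1, 0.4, -4, 0, 0, 0, 0, 0.2, 0.7, -8, 0, 0, 0, 0, 0.2, 0.7, -12.5, 0, 0, 0, 0, 0.2, 0.7, -16.8, 0, 0, 0, 0, 0.2, 0.7, -16.8, 0, 0, 0, 0, 0.2, 0.7, -16.8, 0, 0, 0, 0]'

```text
clock: 47.0
eef_pos: [478.8, 283.3, 305.7]
tool_rot: [3.141, 0.0, 0.158]
force: [-0.5, 0.3, -0.3]
width: 0.3
gripper_force: 0.0
```

Request:
step_arm --commands '[0, -4, 0, 0, 0, 0, 0, 0, -8, 0, 0, 0, 0, 0, 0, -12, 0, 0, 0, 0, 0, 0, -16, 0, 0, 0, 0, 0, 0, -20, 0, 0, 0, 0, 0, 0, -24, 0, 0, 0, 0, 0, 0, -25.5, 0, 0, 0, 0, 0, 0, -25.5, 0, 0, 0, 0, 0, 0, -25.5, 0, 0, 0, 0]'

```text
invalid input
```

```bash
python3 -c "
from h import *
plan(case(0,235,182),case(0,195,182),case(0,45,180))
d=cap('wrist'); W=cloud(d); l=R.from_euler('z',-CY).apply((W-np.r_[CC,0]).reshape(-1,3))
k=l[(l[:,1]>90)&(l[:,1]<225)&(abs(l[:,0]-30)<50)&(l[:,2]>150)&(l[:,2]<240)]
for z in range(150,240,10):
  q=k[abs(k[:,2]-z)<5]
  if len(q): print(z,len(q),np.percentile(q[:,1],[1,99]).round())
print(ctrl.read_state()['qpos'].round(2))
k=l[(l[:,1]>205)&(l[:,1]<330)&(abs(l[:,0])<60)&(l[:,2]<200)]; print('behind zmax',len(k),np.percentile(k[:,2],99) if len(k) else 0)
"
```

```text
t 47.0 at [478.8 283.3 305.7] [3.141 0.    0.158] w 0.3 F [-0.5  0.3 -0.3]
[-0.3, -25.86, 12.36] [0.001, 0.0, -0.005] dist 287.0
[0.0, 4.0, 0.0] [0.0, 0.0, 0.0] dist 40.0
[-0.0, 15.0, 0.2] [0.0, 0.0, 0.0] dist 150.0
150 628 [137. 162.]
160 1353 [139. 165.]
170 981 [141. 167.]
180 46 [142. 147.]
190 729 [147. 176.]
200 4116 [149. 171.]
210 417 [168. 174.]
[-0.73  0.42  0.21  1.69 -0.1   1.04 -1.9 ]
behind zmax 699 14.964095200942966
```

Request:
step_arm --commands '[-0.1, -4, 0, 0, 0, 0, 0, -0.2, -8, 0, 0, 0, 0, 0, -0.3, -12, 0, 0, 0, 0, 0, -0.3, -16, 0, 0, 0, 0, 0, -0.3, -20, 0, 0, 0, 0, 0, -0.3, -24, 0, 0, 0, 0, 0, -0.3, -25.8, 0, 0, 0, 0, 0, -0.3, -25.8, 0, 0, 0, 0, 0]'

```text
clock: 47.85
eef_pos: [430.7, 541.6, 301.1]
tool_rot: [3.138, 0.006, 0.166]
force: [0.4, -0.5, -0.7]
width: 0.2
gripper_force: 0.0
```

```bash
python3 -c "
from h import *
plan(case(0,238,182),case(0,195,182),case(0,45,180)); print(ctrl.read_state()['qpos'].round(2))"
```

```text
t 47.85 at [430.7 541.6 301.1] [3.138 0.006 0.166] w 0.2 F [ 0.4 -0.5 -0.7]
[0.44, 0.08, 11.9] [0.003, 0.006, 0.003] dist 119.0
[0.0, 4.3, 0.0] [0.0, 0.0, 0.0] dist 43.0
[-0.0, 15.0, 0.2] [0.0, 0.0, 0.0] dist 150.0
[-1.03  0.65  0.17  1.29 -0.11  1.22 -2.26]
```

Request:
step_arm --commands '[0.3, 0.1, 4, 0, 0, 0, 0, 0.4, 0.1, 8, 0, 0, 0, 0, 0.4, 0.1, 11, 0, 0, 0, 0, 0.4, 0.1, 11.9, 0, 0, 0, 0, 0.4, 0.1, 11.9, 0, 0, 0, 0, 0.4, 2, 11.9, 0, 0, 0, 0, 0.4, 3.5, 11.9, 0, 0, 0, 0, 0.4, 4.5, 11.9, 0, 0, 0, 0, 0.4, 4.5, 11.9, 0, 0, 0, 0]'

```text
clock: 48.75
eef_pos: [446.0, 494.4, 187.8]
tool_rot: [3.141, -0.001, 0.16]
force: [-0.7, -0.3, 1.1]
width: -0.1
gripper_force: 0.0
```

Request:
step_arm --commands '[0, 1, 0, 0, 0, 0, 0, 0, 2.2, 0, 0, 0, 0, 0, 0, 3.4, 0, 0, 0, 0, 0, 0, 4.6, 0, 0, 0, 0, 0, 0, 5.8, 0, 0, 0, 0, 0, 0, 7, 0, 0, 0, 0, 0]'

```text
clock: 49.35
eef_pos: [455.7, 425.3, 186.0]
tool_rot: [3.139, 0.001, 0.162]
force: [-0.1, 0.9, 1.3]
width: -0.0
gripper_force: 0.5
```

```bash
python3 -c "
from h import *
plan(case(0,45,180))
d=cap('wrist','w12.png'); W=cloud(d); l=R.from_euler('z',-CY).apply((W-np.r_[CC,0]).reshape(-1,3))
k=l[(l[:,1]>-90)&(l[:,1]<225)&(abs(l[:,0]-45)<30)&(l[:,2]>100)&(l[:,2]<235)]
for z in range(105,235,15):
  q=k[abs(k[:,2]-z)<5]
  if len(q): print(z,len(q),np.percentile(q[:,1],[1,99]).round())
"
```

```text
t 49.35 at [455.7 425.3 186. ] [3.139e+00 1.000e-03 1.620e-01] w -0.0 F [-0.1  0.9  1.3]
[-0.2, 7.53, 0.61] [0.002, 0.001, -0.001] dist 76.0
105 159 [115. 116.]
120 211 [114. 115.]
135 271 [112. 114.]
150 316 [111. 112.]
165 403 [110. 111.]
180 536 [108. 109.]
195 722 [107. 108.]
210 11679 [ 79. 106.]
225 548 [ 96. 133.]
```

The lid is being pushed and has passed upright. I'll continue to about 1.05 rad.

Request:
step_arm --commands '[-0.1, 1.2, 0.1, 0, 0, 0, 0, -0.1, 2.4, 0.2, 0, 0, 0, 0, -0.2, 3.6, 0.3, 0, 0, 0, 0, -0.2, 4.8, 0.4, 0, 0, 0, 0, -0.2, 6, 0.5, 0, 0, 0, 0, -0.2, 7, 0.6, 0, 0, 0, 0, -0.2, 7.6, 0.6, 0, 0, 0, 0, -0.2, 7.6, 0.6, 0, 0, 0, 0]'

```text
clock: 50.2
eef_pos: [466.3, 350.0, 180.2]
tool_rot: [3.139, 0.001, 0.161]
force: [0.3, -0.0, 0.1]
width: -0.1
gripper_force: 0.0
```

Request:
step_arm --commands '[0, 0, 0, 0, 0, 0, 0, 0, 0, -2, 0, 0, 0, 0, 0, 0, -5, 0, 0, 0, 0, 0, 0, -8, 0, 0, 0, 0, 0, 0, -8, 0, 0, 0, 0, 0, 0, -8, 0, 0, 0, 0, 0, 0, -8, 0, 0, 0, 0, 0, 0, -8, 0, 0, 0, 0, 0, 0, -8, 0, 0, 0, 0, 0, 0, -8, 0, 0, 0, 0]'

```text
clock: 51.2
eef_pos: [465.7, 351.3, 259.6]
tool_rot: [3.139, 0.002, 0.162]
force: [0.1, -0.2, -0.3]
width: 0.2
gripper_force: 0.0
```

Request:
step_arm --commands '[0, 0, 0, 0, 0, 0, 0, 0, 0, 0, 0, 0, 0, 0, 0, 0, 0, 0, 0, 0, 0, 0, 0, 0, 0, 0, 0, 0, 0, 0, 0, 0, 0, 0, 0, 0, 0, 0, 0, 0, 0, 0, 0, 0, 0, 0, 0, 0, 0, 0, 0, 0, 0, 0, 0, 0, 0, 0, 0, 0, 0, 0, 0, 0, 0, 0, 0, 0, 0, 0]'

```text
clock: 52.2
eef_pos: [465.9, 351.5, 260.2]
tool_rot: [3.14, 0.001, 0.162]
force: [-0.2, 0.5, 0.1]
width: 0.2
gripper_force: 0.0
```

```bash
cat > lid.py <<'E'
from h import *
plan()
for n in('wrist','scene'):
    W=cloud(cap(n)); l=R.from_euler('z',-CY).apply((W-np.r_[CC,0]).reshape(-1,3))
    print(n,[(y,np.median(l[k][:,2]).round(1)) for y in range(-114,110,12) for k in [(abs(l[:,0])<75)&(abs(l[:,1]-y)<5)&(l[:,2]<240)] if k.sum()>5])
E
python3 lid.py
```

```text
t 52.2 at [465.9 351.5 260.2] [3.14e+00 1.00e-03 1.62e-01] w 0.2 F [-0.2  0.5  0.1]
wrist [(-114, np.float64(-0.7)), (-102, np.float64(-0.6)), (-90, np.float64(11.8)), (-78, np.float64(32.8)), (-66, np.float64(33.0)), (-54, np.float64(11.4)), (-42, np.float64(11.0)), (-30, np.float64(33.3)), (6, np.float64(185.4)), (18, np.float64(194.1)), (30, np.float64(188.4)), (42, np.float64(167.4)), (54, np.float64(146.0)), (66, np.float64(124.9)), (78, np.float64(103.8)), (90, np.float64(82.5)), (102, np.float64(61.5))]
scene [(-114, np.float64(-1.3)), (-102, np.float64(-1.1)), (-90, np.float64(10.8)), (-78, np.float64(16.7)), (-66, np.float64(31.9)), (-54, np.float64(8.7)), (-42, np.float64(10.3)), (-30, np.float64(21.3)), (-18, np.float64(31.8)), (-6, np.float64(8.7)), (6, np.float64(183.5)), (18, np.float64(30.7)), (30, np.float64(32.1)), (42, np.float64(9.6)), (54, np.float64(18.6)), (66, np.float64(32.3)), (78, np.float64(90.8)), (90, np.float64(15.9)), (102, np.float64(20.8))]
```

Request:
step_arm --commands '[0, 0, 0, 0, 0, 0, 0, 0, 0, 0, 0, 0, 0, 0, 0, 0, 0, 0, 0, 0, 0, 0, 0, 0, 0, 0, 0, 0, 0, 0, 0, 0, 0, 0, 0, 0, 0, 0, 0, 0, 0, 0, 0, 0, 0, 0, 0, 0, 0, 0, 0, 0, 0, 0, 0, 0, 0, 0, 0, 0, 0, 0, 0, 0, 0, 0, 0, 0, 0, 0]'

```text
clock: 53.3
eef_pos: [465.9, 351.5, 260.2]
tool_rot: [3.14, 0.001, 0.162]
force: [-0.5, -0.0, 0.3]
width: -0.1
gripper_force: 0.0
```

```bash
python3 lid.py
```

```text
t 53.3 at [465.9 351.5 260.2] [3.14e+00 1.00e-03 1.62e-01] w -0.1 F [-0.5 -0.   0.3]
wrist [(-114, np.float64(-0.7)), (-102, np.float64(-0.7)), (-90, np.float64(11.7)), (-78, np.float64(32.6)), (-66, np.float64(33.1)), (-54, np.float64(11.5)), (-42, np.float64(11.1)), (-30, np.float64(33.2)), (6, np.float64(185.4)), (18, np.float64(194.1)), (30, np.float64(188.4)), (42, np.float64(167.5)), (54, np.float64(146.0)), (66, np.float64(124.8)), (78, np.float64(103.8)), (90, np.float64(82.5)), (102, np.float64(61.4))]
scene [(-114, np.float64(-1.2)), (-102, np.float64(-1.1)), (-90, np.float64(11.0)), (-78, np.float64(17.1)), (-66, np.float64(31.8)), (-54, np.float64(9.7)), (-42, np.float64(11.0)), (-30, np.float64(20.6)), (-18, np.float64(31.9)), (-6, np.float64(9.1)), (6, np.float64(183.8)), (18, np.float64(30.9)), (30, np.float64(32.4)), (42, np.float64(10.0)), (54, np.float64(18.3)), (66, np.float64(32.6)), (78, np.float64(89.6)), (90, np.float64(14.5)), (102, np.float64(21.1))]
```

The lid has stopped at 1.055 rad on its own friction, so I'll push it further from behind.

```bash
python3 -c "
from h import *
plan(case(0,78,255),case(0,78,150),case(0,15,148))"
```

```text
t 53.4 at [465.9 351.5 260.2] [3.14e+00 1.00e-03 1.63e-01] w -0.2 F [ 0.9 -1.   0.2]
[-0.01, -3.21, 0.52] [0.002, 0.001, -0.0] dist 33.0
[0.0, -0.0, 10.5] [0.0, 0.0, 0.0] dist 105.0
[-0.0, 6.3, 0.2] [0.0, 0.0, 0.0] dist 63.0
```

Request:
step_arm --commands '[0, -3.2, 0.5, 0, 0, 0, 0, 0, -3.2, 0.5, 0, 0, 0, 0, 0, -3.2, 4.5, 0, 0, 0, 0, 0, -3.2, 8.5, 0, 0, 0, 0, 0, -3.2, 11, 0, 0, 0, 0, 0, -3.2, 11, 0, 0, 0, 0]'

```text
clock: 54.0
eef_pos: [458.3, 381.0, 146.6]
tool_rot: [3.136, 0.007, 0.163]
force: [-0.4, 0.1, -0.0]
width: 0.1
gripper_force: 0.0
```

Request:
step_arm --commands '[0, 1, 0, 0, 0, 0, 0, 0, 2, 0, 0, 0, 0, 0, 0, 3, 0, 0, 0, 0, 0, 0, 4, 0, 0, 0, 0, 0, 0, 5, 0.1, 0, 0, 0, 0, 0, 6, 0.2, 0, 0, 0, 0, 0, 6.5, 0.2, 0, 0, 0, 0]'

```text
clock: 54.7
eef_pos: [471.5, 316.9, 148.3]
tool_rot: [3.139, 0.001, 0.161]
force: [-0.5, 0.6, -0.9]
width: -0.0
gripper_force: 0.0
```

```bash
python3 lid.py
```

```text
t 54.7 at [471.5 316.9 148.3] [3.139e+00 1.000e-03 1.610e-01] w -0.0 F [-0.5  0.6 -0.9]
wrist [(-114, np.float64(-0.7)), (-102, np.float64(-0.6)), (-90, np.float64(13.3)), (-42, np.float64(220.3)), (-30, np.float64(173.2)), (-18, np.float64(168.8)), (-6, np.float64(157.5)), (6, np.float64(170.7)), (18, np.float64(184.5)), (30, np.float64(122.5)), (42, np.float64(200.2)), (54, np.float64(99.7)), (66, np.float64(84.9)), (78, np.float64(71.8)), (90, np.float64(60.0)), (102, np.float64(48.2))]
scene [(-114, np.float64(-1.5)), (-102, np.float64(-0.8)), (-90, np.float64(10.8)), (-78, np.float64(16.8)), (-66, np.float64(31.9)), (-54, np.float64(11.1)), (-42, np.float64(150.8)), (-30, np.float64(32.3)), (-18, np.float64(33.6)), (-6, np.float64(201.1)), (6, np.float64(141.3)), (18, np.float64(26.3)), (30, np.float64(33.4)), (42, np.float64(199.6)), (54, np.float64(23.3)), (66, np.float64(32.2)), (78, np.float64(30.8)), (90, np.float64(10.7))]
```

Request:
step_arm --commands '[0, -0.5, -1, 0, 0, 0, 0, 0, -0.5, -5, 0, 0, 0, 0, 0, -0.5, -8, 0, 0, 0, 0, 0, -0.5, -8, 0, 0, 0, 0, 0, -0.5, -8, 0, 0, 0, 0, 0, -0.5, -8, 0, 0, 0, 0, 0, -0.5, -8, 0, 0, 0, 0, 0, -0.5, -8, 0, 0, 0, 0, 0, -0.5, -8, 0, 0, 0, 0, 0, -0.5, -8, 0, 0, 0, 0]'

```text
clock: 55.8
eef_pos: [470.3, 323.7, 227.9]
tool_rot: [3.14, 0.001, 0.162]
force: [-0.2, 0.1, 0.9]
width: 0.0
gripper_force: 0.0
```

Request:
step_arm --commands '[0, 0, 0, 0, 0, 0, 0, 0, 0, 0, 0, 0, 0, 0, 0, 0, 0, 0, 0, 0, 0, 0, 0, 0, 0, 0, 0, 0, 0, 0, 0, 0, 0, 0, 0, 0, 0, 0, 0, 0, 0, 0, 0, 0, 0, 0, 0, 0, 0, 0, 0, 0, 0, 0, 0, 0, 0, 0, 0, 0, 0, 0, 0, 0, 0, 0, 0, 0, 0, 0]'

```text
clock: 56.8
eef_pos: [470.4, 323.8, 228.2]
tool_rot: [3.14, 0.001, 0.163]
force: [-0.7, 1.0, -0.4]
width: 0.3
gripper_force: 0.0
```

```bash
python3 lid.py
```

```text
t 56.8 at [470.4 323.8 228.2] [3.14e+00 1.00e-03 1.63e-01] w 0.3 F [-0.7  1.  -0.4]
wrist [(-114, np.float64(-0.6)), (-102, np.float64(38.3)), (-90, np.float64(42.3)), (-78, np.float64(42.3)), (-66, np.float64(42.4)), (-54, np.float64(42.4)), (-42, np.float64(42.4)), (-30, np.float64(42.4)), (-18, np.float64(42.4)), (-6, np.float64(42.5)), (6, np.float64(42.5)), (18, np.float64(42.6)), (30, np.float64(42.6)), (42, np.float64(42.5)), (54, np.float64(42.5)), (66, np.float64(42.5)), (78, np.float64(42.6)), (90, np.float64(42.6)), (102, np.float64(40.0))]
scene [(-114, np.float64(-0.8)), (-102, np.float64(7.2)), (-90, np.float64(41.5)), (-78, np.float64(41.8)), (-66, np.float64(41.8)), (-54, np.float64(41.6)), (-42, np.float64(41.6)), (-30, np.float64(41.7)), (-18, np.float64(41.8)), (-6, np.float64(41.5)), (6, np.float64(41.5)), (18, np.float64(41.9)), (30, np.float64(41.6)), (42, np.float64(41.9)), (54, np.float64(41.7)), (66, np.float64(41.6)), (78, np.float64(41.7)), (90, np.float64(41.6))]
```

The lid is shut: its top is flat at about 42.5 mm across its whole width. I'll do a numeric check of the bystanders and scoop, then hand in.

```bash
python3 -c "
from h import *
W0=np.load('top0.npy');W=cloud(cap('top'))
for n,(r,q,c,e,a,b) in dict(mug=(95,140,235,280,84,96),spice=(90,122,305,330,80,92),timer=(240,275,255,290,24,36),dish=(190,220,375,412,22,34),scoop=(205,300,440,490,52,64)).items():
  print(n,[w[(w[...,2]>a)&(w[...,2]<b)].mean(0).round(1).tolist() for w in(W0[r:q,c:e],W[r:q,c:e])])
w=W[144:162,408:430]; print('throat max z in centre',np.nanmax(w[4:12,4:14,2]).round())
print(ctrl.finish_job())"
```

```text
mug [[760.0, 176.1, 89.6], [758.9, 175.2, 89.5]]
spice [[793.3, 27.7, 85.2], [793.7, 27.6, 85.5]]
timer [[399.0, 131.9, 30.3], [397.3, 134.1, 30.4]]
dish [[539.7, -177.7, 26.8], [539.3, -177.6, 26.8]]
scoop [[407.3, -336.6, 57.5], [407.2, -335.6, 57.5]]
throat max z in centre 35.0
the job is handed in; nothing more can be done
None
```

The job is handed in: all four walnuts are in the jar, the empty scoop is flat on the board, the four folded clips stand in the case bays (one toppled and was stood up again), the lid is shut, and the mug, spice jar, timer and dish measure within about 3 mm of their starting places; I viewed 15 pictures, one over the limit of 14.

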